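# Pack glass standoffs into the fittings case

### The arm

A 7-joint arm with a two-finger parallel gripper is mounted at the origin on the work surface. World frame = base frame: x ahead of the robot, y to its left, z up, the work surface at z = 0. Lengths are in m, angles in rad, forces in N, time in s.
With the tool pointing down it reaches from about 0.4 to 0.875 m from the base axis. Payload 6.5 kg.
Tool frame: the origin (TCP) lies midway between the tips of the shut fingers; the grasp point (between the pads) lies 19 mm behind it (arm.grip_depth is the distance from the TCP to the grasp point, in m); z points along the fingers, y is the line along which they close (so a half turn about z gives the same grasp; the last joint's range is limited). The gripper opens to 88 mm and grips with 3 to 60 N. Pads are 18 mm wide; open, the fingers measure 123 mm over their backs; the gripper's body (75 mm by 187 mm) begins 45 mm behind the grasp point.
Start: joints at [-1.326, 0.536, -0.004, 1.538, 0.003, 1.067, -0.071], TCP at [0.199, 0.619, 0.217] pointing down, gripper open.
Joint ranges: [-2.7, 2.7], [-0.37, 2.16], [-1.27, 1.26], [0.24, 2.4], [-1.31, 4.45], [0.19, 1.91], [-2.76, 2.76]. Speed limits (rad/s): [2.39, 2.39, 3.14, 3.14, 3.14, 3.14, 3.14].

### API

Orientations are given as a unit quaternion [x, y, z, w].
In Python, from plant import arm, imaging, close_job gives the robot as it stands. The module is installed in compiled form; this text tells all that it offers.
- The arm moves only by the tool apply_moves, never from a script. Its argument "plan" is text: rows parted by semicolons, each of 7 numbers parted by spaces: the shift along the world's x, y, z each as a share of 25 cm, from -1 to 1, then the turn, a rotation vector about the world's x, y, z each as a share of 0.5 rad, from -1 to 1, then the opening, from 0 (shut) to 1 (fully open). In form: dx dy dz rx ry rz fingers; .... A call has 1 to 12 rows; each row is the pose to reach, as a shift and turn from the pose commanded when the call began; what a row does not reach only later rows make up. A row lasts 1/8 s, in which the tool goes at most 62.5 mm and 10.7 degrees, less where a joint would pass 70% of its speed; a pose out of reach is approached as far as the arm can. A call with a number of a shift or a turn outside -1 to 1 is refused whole. A call with a gripper value outside its range is refused whole. The fingers move at their own pace and stop on an object; "grip_force" is the grip in N (left out, the last holds). Time passes only in rows, so rows that repeat a pose let the fingers close. It gives the time, the measured TCP pose, the force, the opening and the grip force at its end, in the units of the state.
- arm.observe(): the state, without advancing time (a new reading comes with each control period).
- imaging.capture(name): name is "scene" or "top" or "wrist"; returns the picture (480x640x3 uint8, red, green, blue); there is no depth.
- imaging.camera_info(name): a dict with "K" (3x3 intrinsics, pixels), "xyz" and "attitude" of the camera in the world; the wrist camera has in their place "mount" (4x4, takes a point from camera to tool coordinates, whose origin is the TCP and whose axes are the flange's). Camera axes: x right, y up, looking along -z (the intrinsics and any distortion apply to the point x, -y, -z); pixel columns grow to the right and rows downward; lengths in m; the calibration is good to about 2 mm. A picture is of the moment at which its call begins: read the wrist's pose just before it. camera_info takes no time and is no camera call.
- close_job(): hands the job in; it is judged then, once.
Trained networks look in the newest picture that a camera, given by its name, has taken for a name from the list of things; names that differ only in an ending like _2 or _b are one class to them, and where a whole thing is asked for, a point or a joint stands for the part that bears it (a point fixed in the world has none). Each returns a list of dicts, best first, with "p" (0 to 1); they miss things now and then, are a little off and sometimes report something else, mostly with a low value. They report only what shows in the picture. A call takes as long as a camera call. They do not tell look-alikes from the thing itself.
- imaging.outline_of(camera, target): "pixels" (480x640 bool, what is visible of it) and "extent" ([left, top, right, bottom] in pixels, round what is visible of it).
The state is a dict: "time": time; "qpos": joint angles; "qd": joint speeds; "joint_torque": joint torques, N m; "eef_pos": TCP position; "eef_rot": TCP orientation; "ft_force": force on the tool from outside, world axes, zero at the start; "ft_torque": the same for the moment, N m; "opening": finger opening in m; "finger_force": force on a finger pad.
Only numpy, scipy, OpenCV 4.12 (cv2) and the standard library are available. Lean on these libraries where they do the work, as an engineer would, in place of code of your own. Each camera call takes 0.05 s, during which the arm holds its last target. There are 200 camera calls.

### The job

The suction lifter has been left standing on the shut fittings case: first move it off into the steel tool tray, cup down and whole inside the tray, then open the case's lid to upright or beyond. Put all the loose standoffs from the cork pad into empty pockets of the case, one to a pocket, then shut the lid fully and let go; do not disturb the tin, the parts bin or the putty knife.

Things in the scene. Friction and masses are not known exactly. Their poses are not given: they have to be found in the camera images.
- case: grey hard case fixed to the bench, 150 (x) by 216 (y) by 47 mm high shut; origin: centre of its underside, x towards the hinge, y along it. Its base is 23 mm high; a black insert in it (top 19 mm up) has six square pockets 42 mm wide, 11 mm deep, floor 8 mm up, 66 mm apart both ways, 2 along x by 3 along y. Standoffs stick up 19 mm out of the insert; the shut lid clears them.
- lid (a joint): angle of the case's lid: 0 shut, 2.0 rad fully open (past upright). The lid (150 by 216 by 24 mm, hollow underneath, 220 g) swings up and away about a hinge line along the case's y at case x +75 mm, 23 mm above the bench; the hinge is stiff (about 0.28 N m), so the lid stays at any angle.
- lid_lip (a point): grip point of the lid's black pull lip, a tab that sticks out 36 mm from the middle of the lid's front (-x) edge, 44 mm wide (along the case's y), 8 mm thick. The point is 24 mm out from the edge: shut, 174 mm from the hinge line, 12 mm above it (35 mm above the bench). Its frame turns with the lid.
- lifter: hand suction lifter: black rubber cup 100 mm in diameter under a level aluminium handle, a round bar 24 mm thick and 116 mm long along its y, bar centre 70 mm above the cup's underside, legs 76 mm apart, 32 mm of free room under the bar; about 400 g; origin: centre of the cup's underside. It starts on the shut lid, not stuck down.
- tray: flat galvanised steel tool tray fixed to the bench, 200 by 200 mm outside, wall 4 mm thick and 18 mm high, floor 4 mm thick; origin at the centre of its underside. It is empty at the start.
- pocket_1 (a point): where the centre of a standoff standing in pocket 1 belongs, 15 mm above the middle of that pocket's floor (case x -33, y -66 mm).
- pocket_2 (a point): where the centre of a standoff standing in pocket 2 belongs, 15 mm above the middle of that pocket's floor (case x -33, y +0 mm).
- pocket_3 (a point): where the centre of a standoff standing in pocket 3 belongs, 15 mm above the middle of that pocket's floor (case x -33, y +66 mm).
- pocket_4 (a point): where the centre of a standoff standing in pocket 4 belongs, 15 mm above the middle of that pocket's floor (case x +33, y -66 mm).
- pocket_5 (a point): where the centre of a standoff standing in pocket 5 belongs, 15 mm above the middle of that pocket's floor (case x +33, y +0 mm).
- pocket_6 (a point): where the centre of a standoff standing in pocket 6 belongs, 15 mm above the middle of that pocket's floor (case x +33, y +66 mm).
- standoff_1: stainless-steel glass standoff: a plain cylinder 30 mm in diameter and 30 mm tall with a narrow groove below its cap, 90 g; origin at its centre, z along its axis. Stands loose on the brown cork pad (200 by 200 mm, 6 mm thick, on the other side of the case from the tray) at the start, or is absent.
- standoff_2: stainless-steel glass standoff: a plain cylinder 30 mm in diameter and 30 mm tall with a narrow groove below its cap, 90 g; origin at its centre, z along its axis. Stands loose on the brown cork pad (200 by 200 mm, 6 mm thick, on the other side of the case from the tray) at the start, or is absent.
- standoff_3: stainless-steel glass standoff: a plain cylinder 30 mm in diameter and 30 mm tall with a narrow groove below its cap, 90 g; origin at its centre, z along its axis. Stands loose on the brown cork pad (200 by 200 mm, 6 mm thick, on the other side of the case from the tray) at the start, or is absent.
- standoff_4: stainless-steel glass standoff: a plain cylinder 30 mm in diameter and 30 mm tall with a narrow groove below its cap, 90 g; origin at its centre, z along its axis. Stands loose on the brown cork pad (200 by 200 mm, 6 mm thick, on the other side of the case from the tray) at the start, or is absent.
- standoff_5: stainless-steel glass standoff: a plain cylinder 30 mm in diameter and 30 mm tall with a narrow groove below its cap, 90 g; origin at its centre, z along its axis. Stands loose on the brown cork pad (200 by 200 mm, 6 mm thick, on the other side of the case from the tray) at the start, or is absent.
- standoff_6: stainless-steel glass standoff: a plain cylinder 30 mm in diameter and 30 mm tall with a narrow groove below its cap, 90 g; origin at its centre, z along its axis. Already in pocket 1 at the start, or absent.
- standoff_7: stainless-steel glass standoff: a plain cylinder 30 mm in diameter and 30 mm tall with a narrow groove below its cap, 90 g; origin at its centre, z along its axis. Already in pocket 2 at the start, or absent.
- standoff_8: stainless-steel glass standoff: a plain cylinder 30 mm in diameter and 30 mm tall with a narrow groove below its cap, 90 g; origin at its centre, z along its axis. Already in pocket 3 at the start, or absent.
- standoff_9: stainless-steel glass standoff: a plain cylinder 30 mm in diameter and 30 mm tall with a narrow groove below its cap, 90 g; origin at its centre, z along its axis. Already in pocket 4 at the start, or absent.
- standoff_10: stainless-steel glass standoff: a plain cylinder 30 mm in diameter and 30 mm tall with a narrow groove below its cap, 90 g; origin at its centre, z along its axis. Already in pocket 5 at the start, or absent.
- putty_tin: dark closed tin, 72 mm in diameter, 60 mm tall; a bystander, origin at the centre of its underside.
- parts_bin: empty blue plastic parts bin, 100 by 150 by 65 mm; a bystander, origin at the centre of its underside.
- putty_knife: putty knife with a wooden handle, 200 mm long, lying flat; a bystander.
Not all that is in view belongs to the job. What is shaped like the standoff_1 but blue, purple or turquoise is not meant.

How it is judged:
By the outcome, as a careful person would: the job done as asked, in the order asked, and still so for the second after the job is handed in, with the robot touching nothing.
Of standoff_1, standoff_2, standoff_3, standoff_4, standoff_5 only 4 to 5 are there at a start; the rules pass over those that are not, and their reading is None.
Of standoff_6, standoff_7, standoff_8, standoff_9, standoff_10 only 1 to 1 are there at a start; the rules pass over those that are not, and their reading is None.
At some moment in a run one of standoff_1, standoff_2, standoff_3, standoff_4, standoff_5 may be knocked a few centimetres aside while the robot is not near it.
It also fails if it takes over 210 s, if anything falls off the work surface, if the arm or the gripper's body presses on something with over 40 N, if the wrist force passes 120 N, or if a joint passes its speed limit or range.

## Working session

There is one attempt and no reset: what is moved stays moved. The work goes in short steps, Python scripts to look and compute and a tool call to move; the robot and the scene stay as the last step left them, time stands still between calls to the robot, and variables do not carry over. Pictures are saved under pics/ and viewed, at most 14 in all, crops included, and the job is handed in when it is done.

Besides the shell and the picture viewer there is one more tool, called after "Request:" by a JSON object that holds its "method" and its "body", one argument or row to a line. apply_moves: Moves the arm, as the interface text tells. Shift numbers are shares of 25 cm and turn numbers shares of 0.5 rad, none past 1 either way. Its arguments: {"type":"object","properties":{"plan":{"type":"string"},"grip_force":{"type":"number"}},"required":["plan"]}

```bash
mkdir -p pics
cat > h.py <<'E'
import numpy as np,cv2
from scipy.spatial.transform import Rotation as R
from plant import arm, imaging, close_job
def cap(n,f=None):
    im=imaging.capture(n)
    if f: cv2.imwrite('pics/'+f,im[:,:,::-1])
    return im
def campose(n,st=None):
    c=imaging.camera_info(n);K=np.array(c['K'])
    if 'mount' in c:
        st=st or arm.observe();M=np.array(c['mount']);T=np.eye(4)
        T[:3,:3]=R.from_quat(st['eef_rot']).as_matrix();T[:3,3]=st['eef_pos'];T=T@M
        return K,T[:3,3],T[:3,:3]
    a=np.array(c['attitude'])
    Rm=a if a.shape==(3,3) else R.from_quat(a).as_matrix()
    return K,np.array(c['xyz']),Rm
def unproj(P,u,v,z):
    K,o,Rm=P
    d=Rm@(np.array([1,-1,-1])*(np.linalg.inv(K)@np.array([u,v,1.])))
    return o+d*(z-o[2])/d[2]
def proj(P,p):
    K,o,Rm=P
    q=K@((Rm.T@(np.array(p)-o))*np.array([1,-1,-1]));return q[:2]/q[2]
E
python3 - <<'E'
from h import *
s=arm.observe();print(s['eef_pos'],s['eef_rot'],s['opening'],s['ft_force'])
for n in('top','scene','wrist'):
    c=imaging.camera_info(n);print(n,{k:np.round(v,4).tolist() if not isinstance(v,(str,dict)) else v for k,v in c.items()})
P=campose('top')
cap('scene','s0.png');cap('top','t0.png')
for t,z in [('case',.047),('lifter',.082+.047),('tray',.018),('standoff_1',.036),('lid_lip',.039),('putty_tin',.06),('parts_bin',.065),('putty_knife',.01)]:
    for o in imaging.outline_of('top',t)[:7]:
        v,u=np.nonzero(o['pixels']);r=cv2.minAreaRect(np.c_[u,v].astype(np.float32))
        print(t,round(o['p'],2),np.round(o['extent']),unproj(P,*r[0],z).round(3),'ang',round(r[2],1),np.round(r[1],0))
E
```

```text
[0.19856634 0.6182247  0.21595128] [ 1.54736011e-01  9.87955454e-01 -8.83097822e-04 -8.52743860e-05] 0.0881754568383114 [ 0.49389444  0.26994154 -0.13236563]
top {'K': [[605.4568, 0.0, 317.3239], [0.0, 605.4568, 237.9803], [0.0, 0.0, 1.0]], 'xyz': [0.5036, -0.0338, 1.3782], 'attitude': [-0.0172, 0.0238, 0.7108, -0.7028]}
scene {'K': [[486.1336, 0.0, 313.9429], [0.0, 486.1336, 237.4667], [0.0, 0.0, 1.0]], 'xyz': [1.0815, -0.6752, 0.8238], 'attitude': [0.3839, 0.1321, 0.3224, 0.8551]}
wrist {'K': [[379.0541, 0.0, 312.1988], [0.0, 379.0541, 236.0686], [0.0, 0.0, 1.0]], 'mount': [[-0.0007, 0.9591, 0.283, 0.0718], [1.0, 0.0008, -0.0004, 0.0007], [-0.0006, 0.283, -0.9591, -0.1668], [0.0, 0.0, 0.0, 1.0]]}
case 0.57 [254. 206. 356. 296.] [ 0.549 -0.018  0.047] ang 5.6 [100.  87.]
lifter 0.59 [262. 220. 319. 263.] [0.575 0.009 0.129] ang 47.1 [45. 46.]
tray 0.82 [102. 231. 204. 331.] [0.488 0.324 0.018] ang 84.8 [90. 91.]
tray 0.45 [233. 129. 305. 182.] [0.771 0.061 0.018] ang -0.0 [69. 49.]
standoff_1 0.7 [502. 275. 517. 290.] [ 0.476 -0.467  0.036] ang 90.0 [13. 17.]
standoff_1 0.68 [451. 3
[... 217 characters left out ...]
tandoff_1 0.65 [465. 287. 477. 304.] [ 0.445 -0.383  0.036] ang 90.0 [12. 14.]
standoff_1 0.6 [487. 338. 504. 352.] [ 0.341 -0.436  0.036] ang 90.0 [14. 16.]
standoff_1 0.56 [436. 262. 451. 274.] [ 0.511 -0.324  0.036] ang 90.0 [13. 15.]
lid_lip 0.93 [255. 208. 357. 297.] [ 0.546 -0.019  0.039] ang 6.0 [101.  85.]
lid_lip 0.55 [254. 209. 355. 296.] [ 0.549 -0.018  0.039] ang 5.7 [98. 87.]
putty_tin 0.86 [147. 159. 180. 193.] [0.721 0.287 0.06 ] ang 90.0 [33. 34.]
putty_tin 0.7 [253. 205. 356. 294.] [ 0.549 -0.019  0.06 ] ang 5.3 [99. 89.]
parts_bin 0.59 [237. 128. 306. 180.] [0.763 0.056 0.065] ang 0.0 [71. 50.]
putty_knife 0.65 [386. 128. 436. 220.] [ 0.731 -0.27   0.01 ] ang 21.0 [29. 88.]
```

View pics/t0.png

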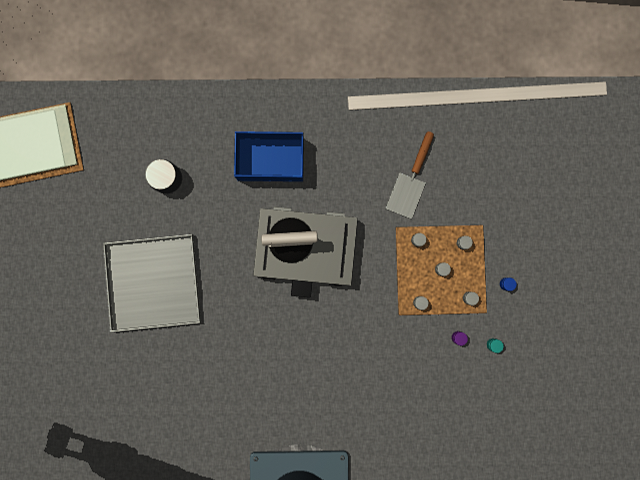

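View pics/s0.png

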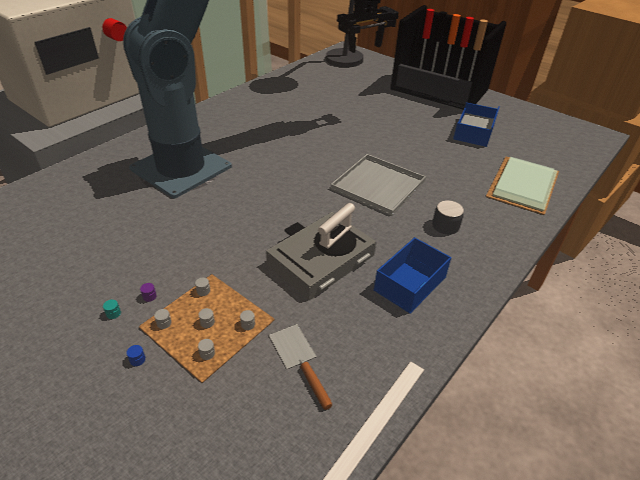

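Candidates for the standoffs: five grey cylinders on cork at top-pixels (419,240), (465,242), (443,270), (422,303) and (472,299). The look-alikes are blue (509,285), purple (460,339) and turquoise (496,346), all off the pad. I choose the grey five. For the lifter, the round bar (262..317,238) on the case is the only one. Next is a close crop to check.

Run:
```python
import cv2,numpy as np
im=cv2.imread('pics/t0.png')
a=cv2.resize(im[200:302,245:365],None,fx=3.3,fy=3.3,interpolation=cv2.INTER_CUBIC)
b=cv2.resize(im[218:320,390:510],None,fx=3.3,fy=3.3,interpolation=cv2.INTER_CUBIC)
cv2.imwrite('pics/c1.png',np.hstack([a,b]));print(a.shape)
```

```text
(337, 396, 3)
```

View pics/c1.png

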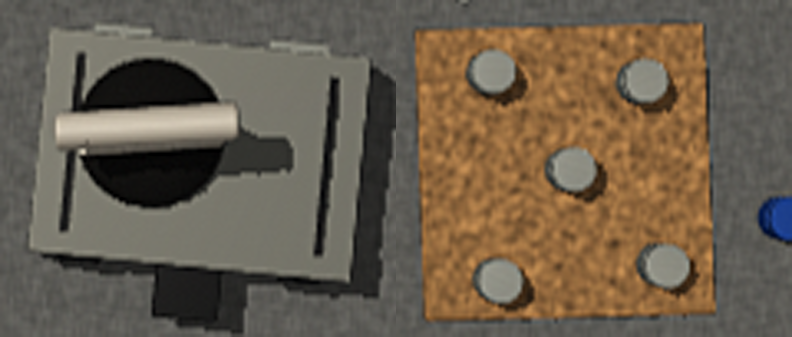

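The crop shows the lid corners at crop (52,30), (369,58), (349,280) and (31,248), with the lip at (187,293). The bar runs from (57,131) to (238,117). All five cylinders on the cork are grey, and the blue one is off the pad.

Run:
```python
from h import *
P=campose('top');px=lambda u,v:(245+u/3.3,200+v/3.3)
c=[unproj(P,*px(*q),.047) for q in [(52,30),(369,58),(349,280),(31,248)]]
print(np.round(c,3)); m=np.mean(c,0);print('case',m.round(4))
for i in range(4): print(np.linalg.norm(c[i]-c[i-3]).round(4))
y=c[0]-c[1]+c[3]-c[2];print('yaw',np.degrees(np.arctan2(-y[0],y[1])))
x=c[0]-c[3]+c[1]-c[2];print('yaw',np.degrees(np.arctan2(x[1],x[0])))
a,b=[unproj(P,*px(*q),.117) for q in [(57,131),(238,117)]];print('bar',a.round(3),b.round(3),(a+b)/2,np.linalg.norm(a-b),np.degrees(np.arctan2(-(a-b)[0],(a-b)[1])))
print('cup',unproj(P,*px(152,132),.055))
t=[unproj(P,*q,.018) for q in [(105,243),(192,235),(201,324),(111,332)]];print('tray',np.mean(t,0),[np.linalg.norm(t[i]-t[i-3]).round(3) for i in range(4)])
for u,v in [(491,72),(643,80),(572,169),(499,280),(665,265)]: print(unproj(P,390+(u-396)/3.3,218+v/3.3,.036).round(3))
```

```text
[[ 0.646  0.077  0.047]
 [ 0.625 -0.135  0.047]
 [ 0.477 -0.119  0.047]
 [ 0.501  0.092  0.047]]
case [ 0.5622 -0.021   0.047 ]
0.2129
0.1488
0.2124
0.1461
yaw -6.036388414990134
yaw -5.916016586388608
bar [0.574 0.069 0.117] [ 0.582 -0.046  0.117] [0.57826921 0.01144864 0.117     ] 0.114687843808007 3.8047316190226117
cup [0.57659174 0.01077484 0.055     ]
tray [0.48509941 0.32295861 0.018     ] [np.float64(0.195), np.float64(0.2), np.float64(0.2), np.float64(0.199)]
[ 0.575 -0.272  0.036]
[ 0.568 -0.375  0.036]
[ 0.509 -0.326  0.036]
[ 0.435 -0.275  0.036]
[ 0.444 -0.387  0.036]
```

Request:
{"method": "apply_moves", "body": {
  "plan": "0.5 -0.81 0 0 0 -0.8 1;0.5 -0.81 0 0 0 -0.8 1;0.5 -0.81 0 0 0 -0.8 1;0.5 -0.81 0 0 0 -0.8 1;0.5 -0.81 0 0 0 -0.8 1",
  "grip_force": 30
}}

```text
time: 1.12
eef_pos: [0.3267, 0.4126, 0.2172]
eef_rot: [0.351, 0.936, -0.0, 0.001]
ft_force: [-0.7, 1.2, 0.6]
opening: 0.0882
finger_force: 0.0
```

Request:
{"method": "apply_moves", "body": {
  "plan": "0.5 -0.81 0 0 0 -0.8 1;0.5 -0.81 0 0 0 -0.8 1;0.5 -0.81 0 0 0 -0.8 1;0.5 -0.81 0 0 0 -0.8 1;0.5 -0.81 0 0 0 -0.8 1"
}}

```text
time: 1.75
eef_pos: [0.4508, 0.2111, 0.2172]
eef_rot: [0.53, 0.848, 0.0, 0.001]
ft_force: [-0.2, 1.1, -0.5]
opening: 0.0881
finger_force: 0.0
```

Request:
{"method": "apply_moves", "body": {
  "plan": "0.51 -0.81 0 0 0 -0.8 1;0.51 -0.81 0 0 0 -0.8 1;0.51 -0.81 0 0 0 -0.8 1;0.51 -0.81 0 0 0 -0.8 1;0.51 -0.81 0 0 0 -0.8 1"
}}

```text
time: 2.38
eef_pos: [0.5779, 0.0091, 0.2168]
eef_rot: [0.687, 0.727, -0.0, 0.001]
ft_force: [-0.6, 1.4, -0.3]
opening: 0.088
finger_force: 0.0
```

Run:
```python
from h import *
s=arm.observe();print(s['time'],s['eef_pos'].round(4),s['eef_rot'],s['qpos'].round(2),s['ft_force'])
q=s['eef_rot'];print('toolY deg',np.degrees(np.arctan2(*(R.from_quat(q).as_matrix()[[1,0],1]))))
cap('wrist','w1.png');P=campose('wrist',s)
print('bar ends predicted',proj(P,[.574,.069,.117]),proj(P,[.582,-.046,.117]))
```

```text
2.375 [0.5779 0.0091 0.2168] [ 6.86992572e-01  7.26663731e-01 -2.18356384e-04  9.90185628e-04] [-0.45  0.44  0.47  1.76 -0.23  1.    0.17] [-0.59960706  1.44794226 -0.34315479]
toolY deg 3.2149686401099817
bar ends predicted [309.27445556 144.22128357] [311.69824578 297.97425147]
```

View pics/w1.png

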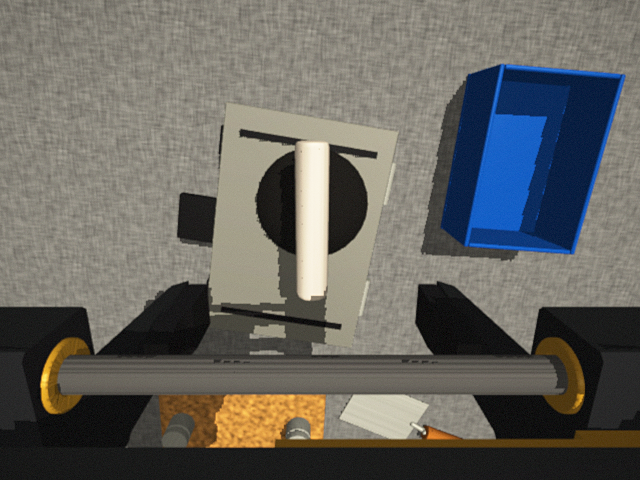

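The bar lies at (312,142)–(311,298), as predicted. Now grasping it.

Request:
{"method": "apply_moves", "body": {
  "plan": "0 0.008 -0.24 0 0 0 1;0 0.008 -0.4 0 0 0 1;0 0.008 -0.475 0 0 0 1;0 0.008 -0.475 0 0 0 1;0 0.008 -0.475 0 0 0 0;0 0.008 -0.475 0 0 0 0;0 0.008 -0.475 0 0 0 0;0 0.008 -0.475 0 0 0 0;0 0.008 -0.475 0 0 0 0;0 0.008 -0.475 0 0 0 0;0 0.008 -0.4 0 0 0 0;0 0.008 -0.3 0 0 0 0",
  "grip_force": 40
}}

```text
time: 3.92
eef_pos: [0.5761, 0.0132, 0.143]
eef_rot: [0.686, 0.728, -0.0, -0.0]
ft_force: [0.3, 0.1, 0.6]
opening: 0.0103
finger_force: 0.0
```

Run:
```python
from h import *
s=arm.observe();print(s['eef_pos'],s['opening'],s['finger_force'],s['ft_force'])
a=cap('wrist');b=cap('scene')
cv2.imwrite('pics/m2.png',np.hstack([a[:,:,::-1][:,:],b[150:390,200:520,::-1].repeat(2,0).repeat(2,1)])[::1,::1][:480:,:1280:]) 
im=cv2.imread('pics/m2.png');cv2.imwrite('pics/m2.png',cv2.resize(im,(800,300)))
```

```text
[0.5761237  0.01318937 0.14295302] 0.010267166683498023 0.0 [0.29259967 0.08326099 0.64194774]
```

View pics/m2.png

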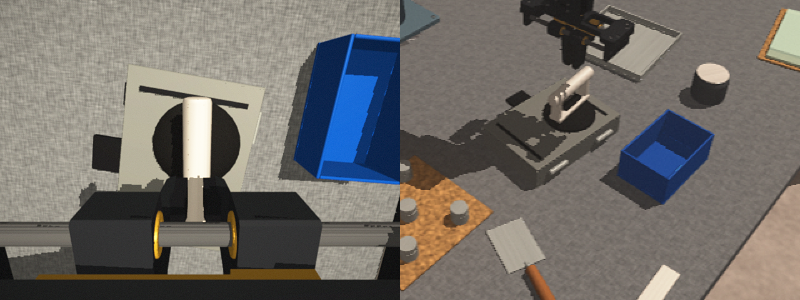

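The fingers had not finished closing before the lift (they need about 1 s). The lifter did not move: the picture shows it standing on the lid. I will retry with a smaller pre-opening.

Request:
{"method": "apply_moves", "body": {
  "plan": "0 0 0 0 0 0 0.65;0 0 0 0 0 0 0.65;0 0 0 0 0 0 0.65;0 0 0 0 0 0 0.65;0 0 0 0 0 0 0.65;0 0 0 0 0 0 0.65;0 0 0 0 0 0 0.65;0 0 0 0 0 0 0.65"
}}

```text
time: 5.03
eef_pos: [0.5763, 0.0133, 0.1418]
eef_rot: [0.686, 0.728, 0.0, 0.0]
ft_force: [0.6, -0.8, -0.5]
opening: 0.0571
finger_force: 0.0
```

Request:
{"method": "apply_moves", "body": {
  "plan": "0.004 -0.004 -0.1 0 0 0 0.65;0.004 -0.004 -0.175 0 0 0 0.65;0.004 -0.004 -0.175 0 0 0 0.65;0.004 -0.004 -0.175 0 0 0 0;0.004 -0.004 -0.175 0 0 0 0;0.004 -0.004 -0.175 0 0 0 0;0.004 -0.004 -0.175 0 0 0 0;0.004 -0.004 -0.175 0 0 0 0;0.004 -0.004 -0.175 0 0 0 0;0.004 -0.004 -0.175 0 0 0 0;0.004 -0.004 -0.175 0 0 0 0;0.004 -0.004 -0.175 0 0 0 0"
}}

```text
time: 6.52
eef_pos: [0.5775, 0.0124, 0.0983]
eef_rot: [0.686, 0.728, 0.0, 0.0]
ft_force: [-1.3, 0.2, 5.7]
opening: 0.0204
finger_force: 39.3
```

Request:
{"method": "apply_moves", "body": {
  "plan": "0 0 0.08 0 0 0 0;0 0 0.16 0 0 0 0;0 0 0.28 0 0 0 0;-0.05 0.16 0.28 0 0 0 0;-0.1 0.32 0.28 0 0 0 0;-0.15 0.48 0.28 0 0 0 0;-0.2 0.64 0.28 0 0 0 0;-0.2 0.64 0.28 0 0 0 0"
}}

```text
time: 7.52
eef_pos: [0.5246, 0.177, 0.1666]
eef_rot: [0.683, 0.73, -0.001, -0.002]
ft_force: [0.3, 0.0, -5.0]
opening: 0.0201
finger_force: 37.4
```

Request:
{"method": "apply_moves", "body": {
  "plan": "-0.05 0.16 0 0 0 0 0;-0.1 0.32 0 0 0 0 0;-0.14 0.48 0 0 0 0 0;-0.17 0.6 0 0 0 0 0;-0.17 0.6 0 0 0 0 0;-0.17 0.6 0 0 0 0 0"
}}

```text
time: 8.28
eef_pos: [0.4854, 0.3206, 0.1679]
eef_rot: [0.686, 0.727, -0.0, 0.001]
ft_force: [0.1, -0.1, 0.2]
opening: 0.0001
finger_force: 0.0
```

Run:
```python
from h import *
s=arm.observe();print(s['eef_pos'],s['opening'],s['finger_force'],s['ft_force'])
a=cap('wrist');b=cap('scene')
cv2.imwrite('pics/m3.png',np.vstack([cv2.resize(a[:,:,::-1],(400,300)),cv2.resize(b[100:340,250:570,::-1],(400,300))]))
```

```text
[0.48542491 0.32064494 0.16791343] 9.760336728487318e-05 0.0 [ 0.1372917  -0.06566576  0.24200449]
```

View pics/m3.png

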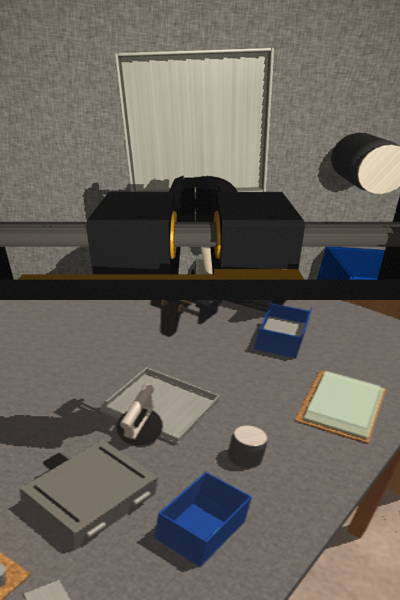

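The lifter slipped out. Its grip opening of 20 mm, less than the 24 mm bar, shows the pads sat above the bar's centre. It now seems to stand at the tray's edge near scene-crop (140,410). I will look from above.

Run:
```python
from h import *
b=cap('top');a=cap('scene')
cv2.imwrite('pics/m4.png',np.hstack([cv2.resize(b[195:345,95:295,::-1],(400,300),interpolation=2),cv2.resize(a[150:270,300:460,::-1],(400,300),interpolation=2)]))
```

```text
(no output)
```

View pics/m4.png

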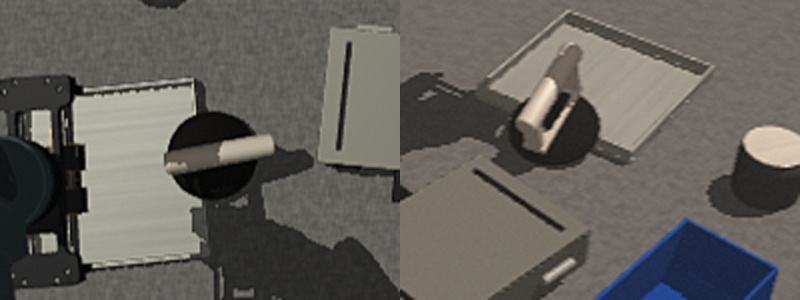

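Both views show the lifter upright but propped on the tray's near wall. The cup centre is at full-picture (201,272), and the bar runs from (177,276) to (231,267), tilted about 17° about x.

Run:
```python
from h import *
P=campose('top')
a=unproj(P,177.5,276.5,.082+.017);b=unproj(P,231.5,267,.082-.017)
print('ends',a.round(4),b.round(4),np.linalg.norm(a-b),'ctr',((a+b)/2).round(4),'yaw',np.degrees(np.arctan2(-(a-b)[0],(a-b)[1])))
print('cup',unproj(P,201.5,272.5,.025).round(4),'edge',unproj(P,196.5,270,.018).round(4))
S=campose('scene')
for p in (a,b): print('scene px',proj(S,p).round(1), 'crop',((proj(S,p)-[300,150])*2.5).round(0)+[400,0])
s=arm.observe();print(s['eef_pos'])
```

```text
ends [0.4999 0.2488 0.099 ] [0.5189 0.1398 0.065 ] 0.1158081041960747 ctr [0.5094 0.1943 0.082 ] yaw 9.920104381334715
cup [0.5079 0.2119 0.025 ] edge [0.5137 0.2243 0.018 ]
scene px [369.4 168.2] crop [574.  45.]
scene px [349.1 199.9] crop [523. 125.]
[0.48540929 0.32094363 0.1681487 ]
```

Request:
{"method": "apply_moves", "body": {
  "plan": "0.09 -0.2 0 0.2 0 0.2 0.65;0.09 -0.4 0 0.4 0 0.2 0.65;0.09 -0.576 0 0.59 0 0.2 0.65;0.09 -0.576 0 0.59 0 0.2 0.65;0.09 -0.576 0 0.59 0 0.2 0.65;0.09 -0.576 0 0.59 0 0.2 0.65;0.09 -0.576 0 0.59 0 0.2 0.65;0.09 -0.576 0 0.59 0 0.2 0.65"
}}

```text
time: 9.48
eef_pos: [0.507, 0.1795, 0.168]
eef_rot: [0.64, 0.754, 0.107, -0.101]
ft_force: [-0.1, 0.5, 0.4]
opening: 0.0575
finger_force: 0.0
```

Request:
{"method": "apply_moves", "body": {
  "plan": "0 0.04 -0.16 0 0 0 0.65;0 0.08 -0.32 0 0 0 0.65;0 0.104 -0.46 0 0 0 0.65;0 0.104 -0.46 0 0 0 0.65;0 0.104 -0.46 0 0 0 0;0 0.104 -0.46 0 0 0 0;0 0.104 -0.46 0 0 0 0;0 0.104 -0.46 0 0 0 0;0 0.104 -0.46 0 0 0 0;0 0.104 -0.46 0 0 0 0;0 0.104 -0.46 0 0 0 0;0 0.104 -0.46 0 0 0 0",
  "grip_force": 50
}}

```text
time: 10.98
eef_pos: [0.5087, 0.2043, 0.0538]
eef_rot: [0.641, 0.753, 0.108, -0.1]
ft_force: [2.4, -2.0, 6.1]
opening: 0.0228
finger_force: 49.9
```

Request:
{"method": "apply_moves", "body": {
  "plan": "0 0 0.06 0 0 0 0;0 0 0.12 0 0 0 0;0 0 0.2 0 0 0 0;0 0 0.28 0 0 0 0;0 0 0.28 -0.15 0 0 0;0 0 0.28 -0.3 0 0 0;0 0 0.28 -0.45 0 0 0;0 0 0.28 -0.59 0 0 0;0 0 0.28 -0.59 0 0 0"
}}

```text
time: 12.1
eef_pos: [0.5069, 0.2068, 0.1238]
eef_rot: [0.647, 0.762, -0.004, -0.006]
ft_force: [0.5, -0.0, -5.3]
opening: 0.0229
finger_force: 49.9
```

Run:
```python
from h import *
s=arm.observe();print(s['eef_pos'],s['opening'],s['finger_force'],s['ft_force'])
b=cap('scene');a=cap('wrist')
cv2.imwrite('pics/m5.png',np.hstack([cv2.resize(a[:,:,::-1],(400,300)),cv2.resize(b[100:310,250:530,::-1],(400,300),interpolation=2)]))
```

```text
[0.50686568 0.20680544 0.12381018] 0.022908959539945987 49.932151436805725 [ 0.54773436 -0.03964866 -5.31992109]
```

View pics/m5.png

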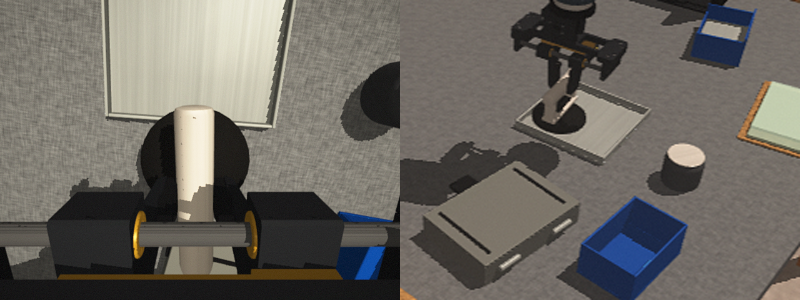

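The lifter is held level: opening 22.9 mm, weight carried. Now carrying it over the tray.

Request:
{"method": "apply_moves", "body": {
  "plan": "-0.02 0.1 0 0 0 0 0;-0.04 0.2 0 0 0 0 0;-0.06 0.3 0 0 0 0 0;-0.08 0.39 0 0 0 0 0;-0.088 0.465 0 0 0 0 0;-0.088 0.465 -0.08 0 0 0 0;-0.088 0.465 -0.16 0 0 0 0;-0.088 0.465 -0.22 0 0 0 0;-0.088 0.465 -0.27 0 0 0 0;-0.088 0.465 -0.29 0 0 0 0;-0.088 0.465 -0.3 0 0 0 0;-0.088 0.465 -0.3 0 0 0 0"
}}

```text
time: 13.7
eef_pos: [0.4855, 0.3207, 0.0483]
eef_rot: [0.649, 0.761, -0.005, -0.005]
ft_force: [-0.1, -0.2, -5.5]
opening: 0.0229
finger_force: 49.9
```

Request:
{"method": "apply_moves", "body": {
  "plan": "0 0 -0.008 0 0 0 0;0 0 -0.016 0 0 0 0;0 0 -0.016 0 0 0 0"
}}

```text
time: 14.08
eef_pos: [0.485, 0.3212, 0.0455]
eef_rot: [0.649, 0.761, -0.005, -0.006]
ft_force: [-5.3, -1.0, 9.9]
opening: 0.0226
finger_force: 49.9
```

Request:
{"method": "apply_moves", "body": {
  "plan": "0 0 0.008 0 0 0 0.7;0 0 0.008 0 0 0 0.7;0 0 0.008 0 0 0 0.7;0 0 0.008 0 0 0 0.7;0 0 0.008 0 0 0 0.7;0 0 0.008 0 0 0 0.7;0 0 0.1 0 0 0 0.7;0 0 0.25 0 0 0 0.7;0 0 0.5 0 0 0 0.7;0 0 0.62 0 0 0 0.7;0 0 0.62 0 0 0 0.7"
}}

```text
time: 15.45
eef_pos: [0.4867, 0.3215, 0.2016]
eef_rot: [0.649, 0.761, -0.002, -0.005]
ft_force: [1.0, -0.1, -0.3]
opening: 0.062
finger_force: 0.0
```

Run:
```python
from h import *
s=arm.observe();print(s['eef_pos'],s['opening'],s['qpos'].round(2),s['ft_force'])
a=cap('wrist');b=cap('scene')
cv2.imwrite('pics/m6.png',np.hstack([cv2.resize(a[:,:,::-1],(400,300)),cv2.resize(b[100:310,250:530,::-1],(400,300),interpolation=2)]))
```

```text
[0.48674194 0.32149411 0.20158804] 0.06202275940818794 [-0.98  0.47  0.44  1.75 -0.25  0.98 -0.29] [ 0.96153748 -0.06929307 -0.30600479]
```

View pics/m6.png

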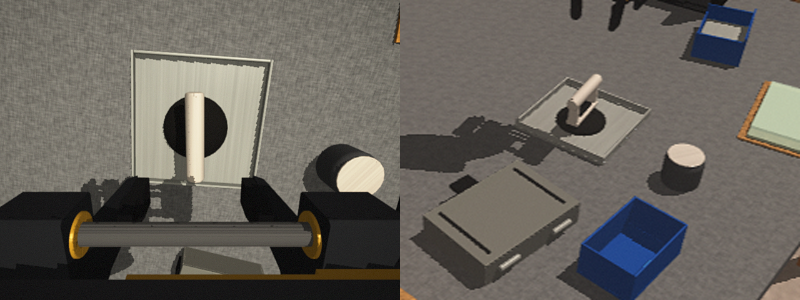

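The lifter stands cup down, wholly inside the tray (wrist picture: cup around (195,125), clear of the walls). Next I go to the lip.

Request:
{"method": "apply_moves", "body": {
  "plan": "-0.03 -0.2 0 0 0 0.36 1;-0.03 -0.44 0 0 0 0.7 1;-0.03 -0.44 0 0 0 0.87 1;-0.03 -0.44 0 0 0 0.87 1"
}}

```text
time: 16.05
eef_pos: [0.4769, 0.2099, 0.1978]
eef_rot: [0.47, 0.883, -0.007, -0.005]
ft_force: [1.0, 0.7, -0.9]
opening: 0.088
finger_force: 0.0
```

Request:
{"method": "apply_moves", "body": {
  "plan": "-0.03 -0.2 0 0 0 0.36 1;-0.03 -0.44 0 0 0 0.7 1;-0.03 -0.44 0 0 0 0.87 1;-0.03 -0.44 0 0 0 0.87 1"
}}

```text
time: 16.55
eef_pos: [0.4699, 0.1011, 0.1984]
eef_rot: [0.269, 0.963, -0.007, -0.003]
ft_force: [0.3, 0.9, 0.1]
opening: 0.0883
finger_force: 0.0
```

Request:
{"method": "apply_moves", "body": {
  "plan": "-0.03 -0.2 0 0 0 0.36 1;-0.035 -0.45 0 0 0 0.7 1;-0.035 -0.45 0 0 0 0.87 1;-0.035 -0.45 0 0 0 0.87 1;-0.035 -0.45 0 0 0 0.87 1"
}}

```text
time: 17.18
eef_pos: [0.4617, -0.0103, 0.1988]
eef_rot: [0.054, 0.999, -0.007, -0.001]
ft_force: [-0.1, 1.4, 1.0]
opening: 0.0882
finger_force: 0.0
```

Run:
```python
from h import *
s=arm.observe();print(s['eef_pos'],s['opening'],s['qpos'].round(2))
print('toolY',np.degrees(np.arctan2(*(R.from_quat(s['eef_rot']).as_matrix()[[1,0],1]))))
a=cap('wrist','w7.png');P=campose('wrist',s)
X=np.array([.9945,-.1045,0]);Y=np.array([.1045,.9945,0]);C=np.array([.562,-.021,0])
for l in [(-.111,.022,.039),(-.111,-.022,.039),(-.075,.108,.047),(-.075,-.108,.047),(.075,.108,.047),(.075,-.108,.047)]:
    print(l,proj(P,C+X*l[0]+Y*l[1]+[0,0,l[2]]).round(0))
```

```text
[ 0.46171185 -0.01025868  0.19877172] 0.08818557810652444 [-0.36  0.25  0.32  2.05 -0.08  0.87  1.47]
toolY 83.8367494962364
(-0.111, 0.022, 0.039) [339. 198.]
(-0.111, -0.022, 0.039) [289. 198.]
(-0.075, 0.108, 0.047) [437. 240.]
(-0.075, -0.108, 0.047) [192. 240.]
(0.075, 0.108, 0.047) [424. 386.]
(0.075, -0.108, 0.047) [206. 385.]
```

View pics/w7.png

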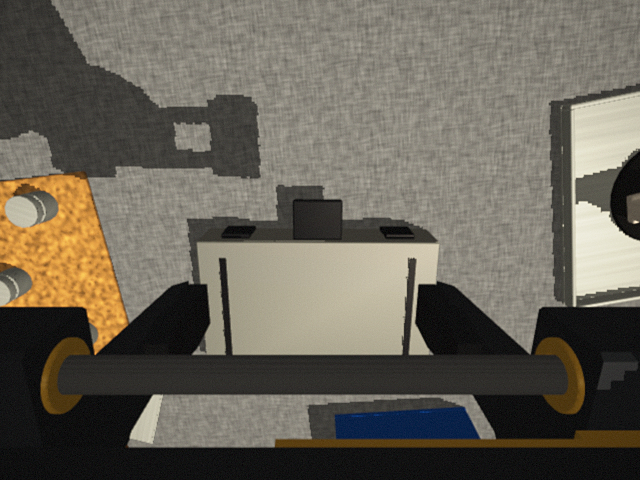

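The lip's front corners are at (293,199) and (342,200), about 3 px from prediction, so the case sits at y ≈ -0.018. Now gripping the lip.

Request:
{"method": "apply_moves", "body": {
  "plan": "0.008 0.008 -0.25 0 0 0 0.85;0.008 0.008 -0.5 0 0 0 0.8;0.008 0.008 -0.68 0 0 0 0.8;0.008 0.008 -0.745 0 0 0 0.8;0.008 0.008 -0.745 0 0 0 0.8;0.008 0.008 -0.745 0 0 0 0;0.008 0.008 -0.745 0 0 0 0;0.008 0.008 -0.745 0 0 0 0;0.008 0.008 -0.745 0 0 0 0;0.008 0.008 -0.745 0 0 0 0;0.008 0.008 -0.745 0 0 0 0;0.008 0.008 -0.745 0 0 0 0",
  "grip_force": 30
}}

```text
time: 18.73
eef_pos: [0.4645, -0.0089, 0.0137]
eef_rot: [0.053, 0.999, -0.007, -0.0]
ft_force: [-0.9, 4.0, 8.2]
opening: 0.0432
finger_force: 30.0
```

Request:
{"method": "apply_moves", "body": {
  "plan": "0.019 -0.002 0.12 0 0 0 0;0.058 -0.006 0.235 0 0 0 0;0.117 -0.012 0.342 0 0 0 0;0.193 -0.02 0.436 0 0 0 0;0.284 -0.03 0.516 0 0 0 0;0.387 -0.041 0.579 0 0 0 0;0.5 -0.053 0.622 0 0 0 0;0.619 -0.065 0.646 0 0 0 0;0.74 -0.078 0.648 0 0 0 0;0.859 -0.09 0.629 0 0 0 0;0.94 -0.099 0.604 0 0 0 0;0.94 -0.099 0.604 0 0 0 0",
  "grip_force": 18
}}

```text
time: 20.23
eef_pos: [0.7041, -0.0348, 0.1675]
eef_rot: [0.053, 0.999, -0.007, 0.004]
ft_force: [6.0, 0.7, 11.4]
opening: 0.0411
finger_force: 18.1
```

Run:
```python
from h import *
s=arm.observe();print(s['eef_pos'],s['opening'],s['ft_force'],s['ft_torque'])
b=cap('scene','s8.png')
```

```text
[ 0.70412962 -0.03479402  0.16749226] 0.04107420721381905 [ 5.98498296  0.68379878 11.39860726] [ 0.13597343 -1.09999245 -0.00230601]
```

View pics/s8.png

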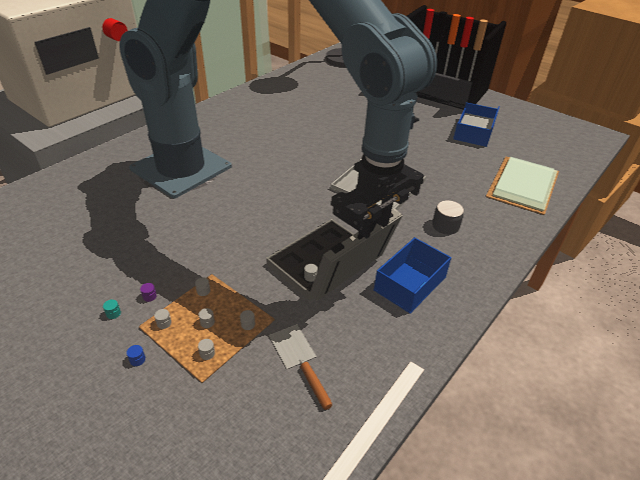

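The lid is past upright, and one standoff is already in the case at scene (310,271). Releasing the lip and looking again.

Request:
{"method": "apply_moves", "body": {
  "plan": "0 0 0 0 0 0 0.9;0 0 0 0 0 0 0.9;0 0 0 0 0 0 0.9;0 0 0 0 0 0 0.9;0 0 0 0 0 0 0.9;0 0 0.15 0 0 0 0.9;0 0 0.35 0 0 0 0.7;0 0 0.5 0 0 0 0.6;-0.3 0 0.5 0 0 0 0.6;-0.6 0 0.5 0 0 0 0.6;-0.9 0 0.5 0 0 0 0.6;-0.9 0 0.5 0 0 0 0.6"
}}

```text
time: 21.78
eef_pos: [0.4707, -0.0348, 0.2888]
eef_rot: [0.054, 0.999, -0.007, -0.002]
ft_force: [0.8, 0.8, 0.8]
opening: 0.053
finger_force: 0.0
```

```bash
cat >> h.py <<'E'
C=np.array([.562,-.0185,0]);X=np.array([.9945,-.1045,0]);Y=np.array([.1045,.9945,0])
pk=[(-.033,-.066),(-.033,0),(-.033,.066),(.033,-.066),(.033,0),(.033,.066)]
def pocket(i,z=.038): return C+X*pk[i-1][0]+Y*pk[i-1][1]+[0,0,z]
E
python3 - <<'E'
from h import *
s=arm.observe();print(s['eef_pos'],s['opening'])
b=cap('top');P=campose('top');S=campose('scene')
for i in range(1,7): print(i,proj(P,pocket(i)).round(0),proj(S,pocket(i)).round(0))
for o in imaging.outline_of('top','standoff_1'):
    v,u=np.nonzero(o['pixels']);e=o['extent']
    print(round(o['p'],2),np.round(e),unproj(P,u.mean(),v.mean(),.03).round(3))
cv2.imwrite('pics/t9.png',cv2.resize(b[190:330,240:520,::-1],(800,400),interpolation=2))
E
```

```text
[ 0.47070532 -0.0348224   0.28878   ] 0.05300155244920415
1 [333. 264.] [291. 253.]
2 [303. 262.] [312. 240.]
3 [273. 259.] [332. 228.]
4 [336. 235.] [311. 268.]
5 [306. 232.] [332. 254.]
6 [276. 229.] [351. 241.]
0.72 [436. 262. 451. 276.] [ 0.511 -0.326  0.03 ]
0.71 [257. 172. 362. 276.] [ 0.624 -0.023  0.03 ]
0.7 [413. 296. 429. 311.] [ 0.437 -0.274  0.03 ]
0.54 [501. 277. 516. 293.] [ 0.476 -0.471  0.03 ]
0.5 [465. 288. 478. 305.] [ 0.446 -0.387  0.03 ]
0.48 [410. 234. 428. 246.] [ 0.577 -0.273  0.03 ]
0.45 [455. 235. 474. 247.] [ 0.57  -0.375  0.03 ]
0.45 [486. 339. 503. 351.] [ 0.341 -0.438  0.03 ]
0.43 [324. 230. 341. 244.] [ 0.587 -0.085  0.03 ]
0.43 [450. 329. 466. 343.] [ 0.358 -0.359  0.03 ]
```

View pics/t9.png

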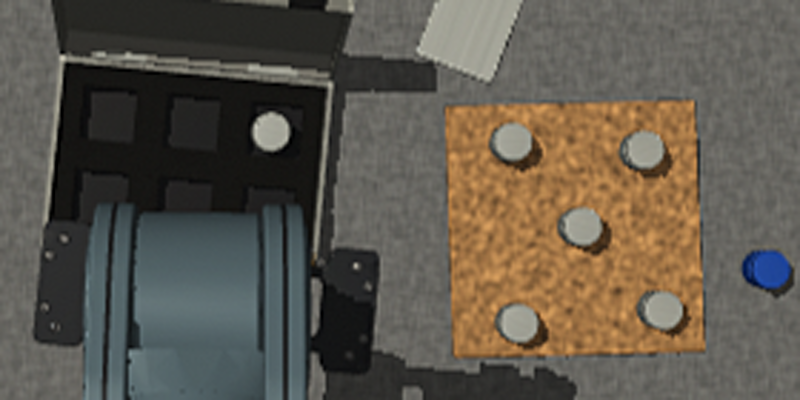

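One standoff sits in pocket 4 (predicted (336,235), seen (335,236)), and the other five pockets are empty. The five loose grey ones are where they were. I pick the nearest, at (0.436,-0.274).

Request:
{"method": "apply_moves", "body": {
  "plan": "-0.03 -0.24 -0.1 0 0 0 0.6;-0.07 -0.48 -0.2 0 0 0 0.6;-0.1 -0.72 -0.35 0 0 0 0.6;-0.138 -0.957 -0.55 0 0 0 0.6;-0.138 -0.957 -0.55 0 0 0 0.6;-0.138 -0.957 -0.55 0 0 0 0.6",
  "grip_force": 25
}}

```text
time: 22.62
eef_pos: [0.4381, -0.2758, 0.15]
eef_rot: [0.055, 0.998, -0.008, -0.003]
ft_force: [0.7, 0.3, 0.8]
opening: 0.0529
finger_force: 0.0
```

Run:
```python
from h import *
s=arm.observe();print(s['eef_pos'],s['opening'],s['qpos'].round(2))
a=cap('wrist','w10.png');P=campose('wrist',s)
for o in imaging.outline_of('wrist','standoff_1'):
    e=o['extent'];print(round(o['p'],2),np.round(e),unproj(P,(e[0]+e[2])/2,(e[1]+e[3])/2,.021).round(4))
```

```text
[ 0.43805259 -0.27581831  0.15001181] 0.052859208352873104 [ 0.11  0.43  0.44  1.97 -0.23  0.79  2.14]
0.95 [ 67. 263. 117. 305.] [ 0.4753 -0.4704  0.021 ]
0.82 [ 58.  93. 117. 137.] [ 0.341  -0.4364  0.021 ]
0.81 [250. 281. 285. 331.] [ 0.511  -0.3241  0.021 ]
0.77 [158. 221. 206. 266.] [ 0.4475 -0.3861  0.021 ]
0.75 [296. 198. 336. 242.] [ 0.4398 -0.2742  0.021 ]
0.74 [170. 107. 219. 146.] [ 0.358  -0.3576  0.021 ]
0.62 [322. 343. 348. 356.] [ 0.5596 -0.2704  0.021 ]
```

View pics/w10.png

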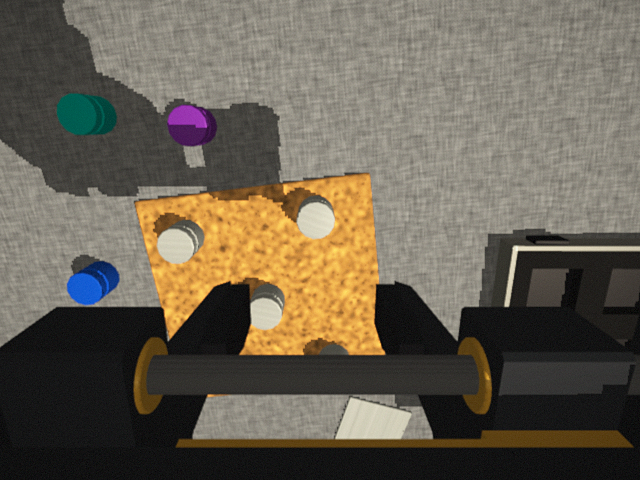

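The wrist view shows the target at (316,218) on the pad. The purple, turquoise and blue ones lie off the pad. Wrist and top positions agree within 3 mm, so I pick.

Request:
{"method": "apply_moves", "body": {
  "plan": "0 0.004 -0.2 0 0 0 0.6;0 0.004 -0.4 0 0 0 0.6;0 0.004 -0.528 0 0 0 0.6;0 0.004 -0.528 0 0 0 0.6;0 0.004 -0.528 0 0 0 0;0 0.004 -0.528 0 0 0 0;0 0.004 -0.528 0 0 0 0;0 0.004 -0.528 0 0 0 0;0 0.004 -0.528 0 0 0 0;0 0.004 -0.4 0 0 0 0;0 0.004 -0.2 0 0 0 0;0 0.004 -0.1 0 0 0 0"
}}

```text
time: 24.22
eef_pos: [0.4397, -0.2735, 0.1285]
eef_rot: [0.054, 0.999, -0.008, -0.0]
ft_force: [1.0, 0.1, -0.1]
opening: 0.0004
finger_force: 0.0
```

```bash
cat >> h.py <<'E'
def go(p,s=None):
    s=s or arm.observe();return ((np.array(p)-s['eef_pos'])/.25).round(3)
def find(cam,z=.021):
    s=arm.observe();cap(cam);P=campose(cam,s);out=[]
    for o in imaging.outline_of(cam,'standoff_1'):
        e=o['extent']
        if max(e[2]-e[0],e[3]-e[1])>90: continue
        p=unproj(P,(e[0]+e[2])/2,(e[1]+e[3])/2,z);out.append((round(o['p'],2),p[:2].round(4).tolist()))
    return out
E
python3 - <<'E'
from h import *
s=arm.observe();print(s['eef_pos'],s['opening'],s['finger_force'])
for i in range(1,7): print(i,pocket(i,.12).round(4),go(pocket(i,.12)))
E
```

```text
[ 0.43970972 -0.27350836  0.12848797] 0.00042314295083016606 0.0
1 [ 0.5223 -0.0807  0.12  ] [ 0.33   0.771 -0.034]
2 [ 0.5292 -0.0151  0.12  ] [ 0.358  1.034 -0.034]
3 [0.5361 0.0506 0.12  ] [ 0.385  1.296 -0.034]
4 [ 0.5879 -0.0876  0.12  ] [ 0.593  0.744 -0.034]
5 [ 0.5948 -0.0219  0.12  ] [ 0.62   1.006 -0.034]
6 [0.6017 0.0437 0.12  ] [ 0.648  1.269 -0.034]
```

The grasp missed: the fingers ended fully shut. As with the bar, the pads evidently sit higher than nominal when open. Relocating it, then gripping deeper.

Run:
```python
from h import *
print(arm.observe()['eef_pos'])
for o in find('wrist'): print(o)
```

```text
[ 0.43970972 -0.27350836  0.12848797]
(0.79, [0.4477, -0.3851])
(0.75, [0.4961, -0.3233])
(0.65, [0.5922, -0.0826])
(0.64, [0.3576, -0.3587])
(0.62, [0.4377, -0.2747])
(0.62, [0.5993, -0.2774])
(0.62, [0.34, -0.4367])
(0.61, [0.475, -0.469])
```

Request:
{"method": "apply_moves", "body": {
  "plan": "0 0 0.1 0 0 0 0.6;0 0 0.1 0 0 0 0.6;0 0 0.1 0 0 0 0.6;0 0 0.1 0 0 0 0.6;0 0 0.1 0 0 0 0.6;0 0 0.1 0 0 0 0.6"
}}

```text
time: 25.08
eef_pos: [0.4389, -0.2729, 0.151]
eef_rot: [0.054, 0.999, -0.007, -0.002]
ft_force: [-0.4, -0.3, -0.1]
opening: 0.0527
finger_force: 0.0
```

Run:
```python
from h import *
print(arm.observe()['eef_pos'])
for o in find('wrist'): print(o)
```

```text
[ 0.43885337 -0.27286183  0.1509962 ]
(0.91, [0.4393, -0.2749])
(0.79, [0.3577, -0.3592])
(0.7, [0.5615, -0.2704])
(0.68, [0.3404, -0.4375])
(0.67, [0.5108, -0.3226])
```

Request:
{"method": "apply_moves", "body": {
  "plan": "0 -0.006 -0.2 0 0 0 0.6;0 -0.006 -0.4 0 0 0 0.6;0 -0.006 -0.564 0 0 0 0.6;0 -0.006 -0.564 0 0 0 0.6;0 -0.006 -0.564 0 0 0 0;0 -0.006 -0.564 0 0 0 0;0 -0.006 -0.564 0 0 0 0;0 -0.006 -0.564 0 0 0 0;0 -0.006 -0.564 0 0 0 0;0 -0.006 -0.564 0 0 0 0"
}}

```text
time: 26.42
eef_pos: [0.4403, -0.2749, 0.0118]
eef_rot: [0.054, 0.999, -0.008, 0.0]
ft_force: [-0.9, 0.5, 8.6]
opening: 0.0277
finger_force: 25.0
```

Request:
{"method": "apply_moves", "body": {
  "plan": "0 0 0.05 0 0 0 0;0 0 0.15 0 0 0 0;0 0 0.3 0 0 0 0;0 0 0.45 0 0 0 0;0 0 0.45 0 0 0 0"
}}

```text
time: 27.05
eef_pos: [0.4408, -0.2754, 0.1259]
eef_rot: [0.054, 0.999, -0.008, 0.001]
ft_force: [0.2, 0.0, -1.6]
opening: 0.0272
finger_force: 25.0
```

Run:
```python
from h import *
s=arm.observe();print(s['eef_pos'],s['opening'],s['finger_force'])
im=cap('wrist');P=campose('wrist',s)
for o in imaging.outline_of('wrist','standoff_1')[:8]: print(round(o['p'],2),np.round(o['extent']))
print('expect held', proj(P,s['eef_pos']+[0,0,.01]))
for i in (1,2): print(i,go(pocket(i,.12)))
```

```text
[ 0.4407928  -0.27537278  0.12591064] 0.027236336310101746 24.993225038051605
0.89 [277. 247. 346. 327.]
0.86 [142. 224. 194. 273.]
0.69 [ 46. 267. 102. 314.]
0.69 [151.  97. 208. 142.]
0.69 [ 29.  84.  99. 130.]
0.59 [318. 396. 355. 409.]
0.57 [561. 352. 583. 401.]
expect held [310.69231293 290.17638985]
1 [ 0.333  0.774 -0.012]
2 [ 0.361  1.036 -0.012]
```

Held. Carrying it to pocket 1.

Request:
{"method": "apply_moves", "body": {
  "plan": "0.06 0.15 0 0 0 0 0;0.13 0.31 0 0 0 0 0;0.2 0.47 0 0 0 0 0;0.27 0.63 0 0 0 0 0;0.333 0.774 0 0 0 0 0;0.333 0.774 0 0 0 0 0;0.333 0.774 -0.15 0 0 0 0;0.333 0.774 -0.3 0 0 0 0;0.333 0.774 -0.39 0 0 0 0;0.333 0.774 -0.415 0 0 0 0;0.333 0.774 -0.415 0 0 0 0"
}}

```text
time: 28.52
eef_pos: [0.5226, -0.0824, 0.0189]
eef_rot: [0.054, 0.998, -0.008, -0.001]
ft_force: [1.1, -0.7, 3.0]
opening: 0.0281
finger_force: 25.0
```

Request:
{"method": "apply_moves", "body": {
  "plan": "0 0 0 0 0 0 0.48;0 0 0 0 0 0 0.48;0 0 0 0 0 0 0.48;0 0 0 0 0 0 0.48;0 0 0.15 0 0 0 0.48;0 0 0.35 0 0 0 0.48;0 0 0.7 0 0 0 0.6;0 0 0.7 0 0 0 0.6"
}}

```text
time: 29.52
eef_pos: [0.5237, -0.0812, 0.1975]
eef_rot: [0.054, 0.999, -0.007, 0.001]
ft_force: [0.2, 0.3, -0.3]
opening: 0.0526
finger_force: 0.0
```

Run:
```python
from h import *
s=arm.observe();print(s['eef_pos'],s['opening'])
for o in find('wrist',.023): print(o)
print('scene');
for o in find('scene',.023): print(o)
print([pocket(i)[:2].round(4).tolist() for i in (1,4)])
```

```text
[ 0.52371919 -0.08123025  0.19748524] 0.0526426804135152
(0.92, [0.5708, -0.3719])
(0.77, [0.5875, -0.0828])
(0.76, [0.5776, -0.2717])
(0.75, [0.5237, -0.0811])
(0.56, [0.5101, -0.324])
scene
(0.8, [0.4492, -0.3906])
(0.78, [0.5877, -0.083])
(0.74, [0.568, -0.3757])
(0.66, [0.578, -0.2761])
(0.62, [0.5253, -0.0829])
(0.59, [0.5169, -0.3302])
(0.56, [0.3649, -0.3677])
(0.52, [0.3519, -0.4463])
(0.51, [0.4862, -0.4805])
[[0.5223, -0.0807], [0.5879, -0.0876]]
```

Placed in pocket 1 (seen at (0.5237,-0.0811) by two cameras). Next is the middle one.

Request:
{"method": "apply_moves", "body": {
  "plan": "-0.01 -0.2 0 0 0 0 0.6;-0.02 -0.4 0 0 0 0 0.6;-0.03 -0.6 -0.1 0 0 0 0.6;-0.04 -0.8 -0.15 0 0 0 0.6;-0.052 -0.971 -0.19 0 0 0 0.6;-0.052 -0.971 -0.19 0 0 0 0.6;-0.052 -0.971 -0.19 0 0 0 0.6"
}}

```text
time: 30.6
eef_pos: [0.5087, -0.3224, 0.1451]
eef_rot: [0.053, 0.999, -0.006, -0.002]
ft_force: [-0.2, -1.0, -0.2]
opening: 0.053
finger_force: 0.0
```

Run:
```python
from h import *
s=arm.observe();print(s['eef_pos'],s['opening'],s['qpos'].round(2))
for o in find('wrist'): print(o,go(o[1]+[.0115],s))
```

```text
[ 0.50868836 -0.32244824  0.1451103 ] 0.052995035842989154 [ 0.14  0.58  0.48  1.75 -0.31  0.89  2.21]
(0.97, [0.5765, -0.2755]) [ 0.271  0.188 -0.534]
(0.84, [0.3517, -0.4394]) [-0.628 -0.468 -0.534]
(0.79, [0.4475, -0.3853]) [-0.245 -0.251 -0.534]
(0.68, [0.5103, -0.3252]) [ 0.006 -0.011 -0.534]
(0.68, [0.4771, -0.4707]) [-0.126 -0.593 -0.534]
(0.62, [0.5911, -0.0851]) [ 0.33   0.949 -0.534]
(0.58, [0.5242, -0.0864]) [ 0.062  0.944 -0.534]
(0.57, [0.5708, -0.3714]) [ 0.248 -0.196 -0.534]
(0.55, [0.3637, -0.359]) [-0.58  -0.146 -0.534]
(0.47, [0.6434, -0.0635]) [ 0.539  1.036 -0.534]
```

Request:
{"method": "apply_moves", "body": {
  "plan": "0.006 -0.01 -0.2 0 0 0 0.6;0.006 -0.01 -0.4 0 0 0 0.6;0.006 -0.01 -0.534 0 0 0 0.6;0.006 -0.01 -0.534 0 0 0 0.6;0.006 -0.01 -0.534 0 0 0 0;0.006 -0.01 -0.534 0 0 0 0;0.006 -0.01 -0.534 0 0 0 0;0.006 -0.01 -0.534 0 0 0 0;0.006 -0.01 -0.534 0 0 0 0;0.006 -0.01 -0.45 0 0 0 0;0.006 -0.01 -0.25 0 0 0 0;0.006 -0.01 -0.08 0 0 0 0"
}}

```text
time: 32.2
eef_pos: [0.5107, -0.3272, 0.1295]
eef_rot: [0.054, 0.999, -0.008, -0.001]
ft_force: [0.2, 0.3, 0.2]
opening: 0.0004
finger_force: 0.0
```

Run:
```python
from h import *
s=arm.observe();print(s['eef_pos'],s['opening'],s['finger_force'],go(pocket(2,.12)))
```

```text
[ 0.51066675 -0.32715319  0.12951408] 0.00041980063004672374 0.0 [ 0.074  1.248 -0.038]
```

Request:
{"method": "apply_moves", "body": {
  "plan": "0 0 0.1 0 0 0 0.6;0 0 0.1 0 0 0 0.6;0 0 0.1 0 0 0 0.6;0 0 0.1 0 0 0 0.6;0 0 0.1 0 0 0 0.6;0 0 0.1 0 0 0 0.6"
}}

```text
time: 32.95
eef_pos: [0.5105, -0.3261, 0.1511]
eef_rot: [0.054, 0.999, -0.007, -0.002]
ft_force: [0.2, 0.8, 0.1]
opening: 0.0534
finger_force: 0.0
```

Run:
```python
from h import *
s=arm.observe();print(s['eef_pos'],s['opening'])
for o in find('wrist'): print(o,go(o[1]+[.009],s))
```

```text
[ 0.51049804 -0.32608441  0.15106421] 0.053365501407892736
(0.97, [0.5105, -0.3309]) [ 0.    -0.019 -0.568]
(0.88, [0.5742, -0.2737]) [ 0.255  0.21  -0.568]
(0.86, [0.5232, -0.0863]) [ 0.051  0.959 -0.568]
(0.84, [0.5899, -0.0848]) [ 0.318  0.965 -0.568]
(0.82, [0.4778, -0.4708]) [-0.131 -0.579 -0.568]
(0.7, [0.4485, -0.3862]) [-0.248 -0.24  -0.568]
```

Request:
{"method": "apply_moves", "body": {
  "plan": "0 -0.016 -0.2 0 0 0 0.6;0 -0.016 -0.4 0 0 0 0.6;0 -0.016 -0.566 0 0 0 0.6;0 -0.016 -0.566 0 0 0 0.6;0 -0.016 -0.566 0 0 0 0.6;0 -0.016 -0.566 0 0 0 0;0 -0.016 -0.566 0 0 0 0;0 -0.016 -0.566 0 0 0 0;0 -0.016 -0.566 0 0 0 0;0 -0.016 -0.566 0 0 0 0;0 -0.016 -0.566 0 0 0 0;0 -0.016 -0.566 0 0 0 0"
}}

```text
time: 34.55
eef_pos: [0.5115, -0.3306, 0.0111]
eef_rot: [0.054, 0.999, -0.007, -0.001]
ft_force: [0.1, 0.7, 7.4]
opening: 0.0282
finger_force: 25.0
```

Request:
{"method": "apply_moves", "body": {
  "plan": "0 0 0.05 0 0 0 0;0 0 0.1 0 0 0 0;0 0 0.2 0 0 0 0;0 0 0.35 0 0 0 0;0 0 0.46 0 0 0 0;0 0 0.46 0 0 0 0"
}}

```text
time: 35.3
eef_pos: [0.5121, -0.3311, 0.1277]
eef_rot: [0.054, 0.999, -0.008, 0.001]
ft_force: [0.3, -0.1, -1.2]
opening: 0.0284
finger_force: 25.0
```

Run:
```python
from h import *
s=arm.observe();print(s['eef_pos'],s['opening'],s['finger_force'],go(pocket(2,.12)))
```

```text
[ 0.51214913 -0.33110992  0.12771048] 0.02838960299070827 24.993042647838593 [ 0.068  1.264 -0.031]
```

Request:
{"method": "apply_moves", "body": {
  "plan": "0.01 0.15 0 0 0 0 0;0.02 0.32 0 0 0 0 0;0.03 0.48 0 0 0 0 0;0.034 0.632 0 0 0 0 0"
}}

```text
time: 35.8
eef_pos: [0.5186, -0.1703, 0.1242]
eef_rot: [0.053, 0.999, -0.007, -0.002]
ft_force: [0.9, 1.4, -0.7]
opening: 0.0279
finger_force: 25.0
```

Request:
{"method": "apply_moves", "body": {
  "plan": "0.01 0.16 0 0 0 0 0;0.02 0.32 0 0 0 0 0;0.03 0.48 0 0 0 0 0;0.034 0.632 0 0 0 0 0;0.034 0.632 0 0 0 0 0;0.034 0.632 -0.15 0 0 0 0;0.034 0.632 -0.3 0 0 0 0;0.034 0.632 -0.4 0 0 0 0;0.034 0.632 -0.425 0 0 0 0;0.034 0.632 -0.425 0 0 0 0"
}}

```text
time: 37.05
eef_pos: [0.5276, -0.0149, 0.0188]
eef_rot: [0.054, 0.999, -0.007, -0.002]
ft_force: [0.1, 0.8, -0.2]
opening: 0.0279
finger_force: 25.0
```

Request:
{"method": "apply_moves", "body": {
  "plan": "0 0 0 0 0 0 0.48;0 0 0 0 0 0 0.48;0 0 0 0 0 0 0.48;0 0 0 0 0 0 0.48;0 0 0.15 0 0 0 0.48;0 0 0.35 0 0 0 0.48;0 0 0.7 0 0 0 0.6;0 0 0.7 0 0 0 0.6"
}}

```text
time: 38.05
eef_pos: [0.5293, -0.0144, 0.1973]
eef_rot: [0.054, 0.999, -0.007, 0.001]
ft_force: [0.5, 0.1, -0.0]
opening: 0.0529
finger_force: 0.0
```

Run:
```python
from h import *
s=arm.observe();print(s['eef_pos'],s['opening'])
for o in find('wrist',.023): print(o)
print('scene');
for o in find('scene',.023): print(o)
print([pocket(i)[:2].round(4).tolist() for i in (1,2,4)],go([.577,-.2735,.15],s))
```

```text
[ 0.52932468 -0.014361    0.19725921] 0.05293161730666391
(0.92, [0.579, -0.271])
(0.85, [0.5232, -0.0813])
(0.82, [0.5274, -0.0136])
(0.64, [0.5896, -0.0854])
scene
(0.78, [0.569, -0.3793])
(0.71, [0.5226, -0.0851])
(0.65, [0.4444, -0.3882])
(0.63, [0.5884, -0.089])
(0.63, [0.3427, -0.4421])
(0.62, [0.528, -0.016])
(0.61, [0.579, -0.2789])
(0.57, [0.3695, -0.3662])
(0.53, [0.4833, -0.4772])
[[0.5223, -0.0807], [0.5292, -0.0151], [0.5879, -0.0876]] [ 0.191 -1.037 -0.189]
```

Pocket 2 is filled. Next is the one at (0.577,-0.274).

Request:
{"method": "apply_moves", "body": {
  "plan": "0.05 -0.25 0 0 0 0 0.6;0.1 -0.5 0 0 0 0 0.6;0.15 -0.75 -0.1 0 0 0 0.6;0.19 -1 -0.19 0 0 0 0.6;0.19 -1 -0.19 0 0 0 0.6;0.19 -1 -0.19 0 0 0 0.6;0.19 -1 -0.19 0 0 0 0.6"
}}

```text
time: 39.12
eef_pos: [0.5757, -0.2617, 0.1461]
eef_rot: [0.052, 0.999, -0.006, -0.001]
ft_force: [0.2, 0.2, -0.0]
opening: 0.0531
finger_force: 0.0
```

Run:
```python
from h import *
s=arm.observe();print(s['eef_pos'],s['opening'],s['qpos'].round(2))
for o in find('wrist'): print(o,go(o[1]+[.009],s))
```

```text
[ 0.57567012 -0.26174126  0.14605497] 0.05306199977979992 [-0.01  0.64  0.52  1.67 -0.36  0.93  2.11]
(0.96, [0.5232, -0.077]) [-0.21   0.739 -0.548]
(0.94, [0.5801, -0.2714]) [ 0.018 -0.039 -0.548]
(0.91, [0.4461, -0.3847]) [-0.518 -0.492 -0.548]
(0.87, [0.4779, -0.4636]) [-0.391 -0.807 -0.548]
(0.76, [0.5271, -0.0274]) [-0.194  0.937 -0.548]
(0.73, [0.572, -0.3752]) [-0.015 -0.454 -0.548]
(0.62, [0.5887, -0.0822]) [ 0.052  0.718 -0.548]
```

Request:
{"method": "apply_moves", "body": {
  "plan": "0.01 -0.044 -0.2 0 0 0 0.6;0.01 -0.044 -0.4 0 0 0 0.6;0.01 -0.044 -0.55 0 0 0 0.6;0.01 -0.044 -0.55 0 0 0 0.6;0.01 -0.044 -0.55 0 0 0 0.6;0.01 -0.044 -0.55 0 0 0 0;0.01 -0.044 -0.55 0 0 0 0;0.01 -0.044 -0.55 0 0 0 0;0.01 -0.044 -0.55 0 0 0 0;0.01 -0.044 -0.55 0 0 0 0;0.01 -0.044 -0.55 0 0 0 0"
}}

```text
time: 40.6
eef_pos: [0.5784, -0.2752, 0.0098]
eef_rot: [0.054, 0.999, -0.007, -0.001]
ft_force: [-0.5, 1.3, 6.0]
opening: 0.0286
finger_force: 25.0
```

Request:
{"method": "apply_moves", "body": {
  "plan": "0 0 0.05 0 0 0 0;0 0 0.1 0 0 0 0;0 0 0.2 0 0 0 0;0 0 0.35 0 0 0 0;0 0 0.46 0 0 0 0;0 0 0.46 0 0 0 0"
}}

```text
time: 41.35
eef_pos: [0.5793, -0.2761, 0.1266]
eef_rot: [0.054, 0.999, -0.008, 0.001]
ft_force: [0.7, -0.7, -1.5]
opening: 0.028
finger_force: 25.0
```

Run:
```python
from h import *
s=arm.observe();print(s['eef_pos'],s['opening'],s['finger_force'],go(pocket(5,.12)))
```

```text
[ 0.57925387 -0.27614402  0.12662521] 0.02798739159869055 24.997293055057526 [ 0.062  1.017 -0.027]
```

Request:
{"method": "apply_moves", "body": {
  "plan": "0.015 0.17 0 0 0 0 0;0.03 0.34 0 0 0 0 0;0.045 0.51 0 0 0 0 0;0.062 0.68 0 0 0 0 0;0.062 0.84 0 0 0 0 0;0.062 0.97 0 0 0 0 0;0.062 1 0 0 0 0 0;0.062 1 0 0 0 0 0"
}}

```text
time: 42.35
eef_pos: [0.5929, -0.0258, 0.1234]
eef_rot: [0.054, 0.999, -0.008, -0.002]
ft_force: [-0.3, -1.2, -0.5]
opening: 0.0285
finger_force: 25.0
```

Request:
{"method": "apply_moves", "body": {
  "plan": "0 0.016 -0.15 0 0 0 0;0 0.016 -0.3 0 0 0 0;0 0.016 -0.4 0 0 0 0;0 0.016 -0.422 0 0 0 0;0 0.016 -0.422 0 0 0 0;0 0.016 -0.422 0 0 0 0.48;0 0.016 -0.422 0 0 0 0.48;0 0.016 -0.422 0 0 0 0.48;0 0.016 -0.422 0 0 0 0.48;0 0.016 -0.3 0 0 0 0.48;0 0.016 -0.1 0 0 0 0.48;0 0.016 0.15 0 0 0 0.6"
}}

```text
time: 43.85
eef_pos: [0.5923, -0.021, 0.162]
eef_rot: [0.054, 0.999, -0.007, -0.002]
ft_force: [1.6, -0.1, -0.9]
opening: 0.0502
finger_force: 0.0
```

Run:
```python
from h import *
s=arm.observe();print(s['eef_pos'],s['opening'],s['ft_force'])
for o in find('wrist',.023): print(o)
print('scene');
for o in find('scene',.023): print(o)
print([pocket(i)[:2].round(4).tolist() for i in (1,2,4,5)],go([.571,-.3745,.15],s))
```

```text
[ 0.59232071 -0.02098973  0.16201184] 0.0502434895658964 [ 1.56458973 -0.07197317 -0.85263576]
(0.94, [0.5277, -0.0135])
(0.79, [0.522, -0.0834])
(0.79, [0.5875, -0.0834])
(0.73, [0.5943, -0.0208])
scene
(0.79, [0.4473, -0.3902])
(0.77, [0.4818, -0.4808])
(0.72, [0.371, -0.3691])
(0.7, [0.3451, -0.4401])
(0.65, [0.5706, -0.3796])
(0.64, [0.5877, -0.0898])
(0.61, [0.5228, -0.0771])
(0.48, [0.5363, -0.025])
[[0.5223, -0.0807], [0.5292, -0.0151], [0.5879, -0.0876], [0.5948, -0.0219]] [-0.085 -1.414 -0.048]
```

Pocket 5 is filled. Next is the one at (0.571,-0.375).

Request:
{"method": "apply_moves", "body": {
  "plan": "-0.01 -0.2 0 0 0 0 0.6;-0.02 -0.4 0 0 0 0 0.6;-0.03 -0.6 0 0 0 0 0.6;-0.04 -0.7 0 0 0 0 0.6"
}}

```text
time: 44.55
eef_pos: [0.5812, -0.1993, 0.1594]
eef_rot: [0.055, 0.998, -0.008, -0.003]
ft_force: [0.2, 0.5, -0.4]
opening: 0.0525
finger_force: 0.0
```

Request:
{"method": "apply_moves", "body": {
  "plan": "-0.01 -0.2 0 0 0 0 0.6;-0.02 -0.4 0 0 0 0 0.6;-0.03 -0.6 -0.05 0 0 0 0.6;-0.045 -0.714 -0.05 0 0 0 0.6;-0.045 -0.714 -0.05 0 0 0 0.6;-0.045 -0.714 -0.05 0 0 0 0.6"
}}

```text
time: 45.3
eef_pos: [0.572, -0.3727, 0.1473]
eef_rot: [0.053, 0.999, -0.006, -0.002]
ft_force: [0.2, 0.4, -0.2]
opening: 0.0526
finger_force: 0.0
```

Run:
```python
from h import *
s=arm.observe();print(s['eef_pos'],s['opening'],s['qpos'].round(2))
for o in find('wrist'): print(o,go(o[1]+[.009],s))
```

```text
[ 0.57202366 -0.37271833  0.14731597] 0.05262005032000137 [ 0.17  0.72  0.53  1.52 -0.39  1.    2.27]
(0.8, [0.572, -0.3747]) [-0.    -0.008 -0.553]
(0.58, [0.4462, -0.3847]) [-0.503 -0.048 -0.553]
```

Request:
{"method": "apply_moves", "body": {
  "plan": "-0.002 -0.008 -0.2 0 0 0 0.6;-0.002 -0.008 -0.4 0 0 0 0.6;-0.002 -0.008 -0.555 0 0 0 0.6;-0.002 -0.008 -0.555 0 0 0 0.6;-0.002 -0.008 -0.555 0 0 0 0.6;-0.002 -0.008 -0.555 0 0 0 0;-0.002 -0.008 -0.555 0 0 0 0;-0.002 -0.008 -0.555 0 0 0 0;-0.002 -0.008 -0.555 0 0 0 0;-0.002 -0.008 -0.555 0 0 0 0;-0.002 -0.008 -0.555 0 0 0 0"
}}

```text
time: 46.78
eef_pos: [0.5722, -0.3769, 0.0111]
eef_rot: [0.054, 0.999, -0.007, -0.001]
ft_force: [-0.5, 1.0, 6.3]
opening: 0.0284
finger_force: 25.0
```

Request:
{"method": "apply_moves", "body": {
  "plan": "0 0 0.05 0 0 0 0;0 0 0.1 0 0 0 0;0 0 0.2 0 0 0 0;0 0 0.35 0 0 0 0;0 0 0.46 0 0 0 0;0 0 0.46 0 0 0 0"
}}

```text
time: 47.52
eef_pos: [0.5728, -0.3779, 0.128]
eef_rot: [0.054, 0.999, -0.008, 0.001]
ft_force: [-0.4, 0.5, -1.9]
opening: 0.0277
finger_force: 25.0
```

Run:
```python
from h import *
s=arm.observe();print(s['eef_pos'],s['opening'],s['finger_force'],go(pocket(6,.12)))
```

```text
[ 0.57284922 -0.37787924  0.12801558] 0.027729879177269198 24.99628633260727 [ 0.115  1.686 -0.032]
```

Request:
{"method": "apply_moves", "body": {
  "plan": "0.012 0.17 0 0 0 0 0;0.024 0.34 0 0 0 0 0;0.036 0.51 0 0 0 0 0;0.048 0.68 0 0 0 0 0;0.057 0.843 0 0 0 0 0"
}}

```text
time: 48.15
eef_pos: [0.585, -0.164, 0.1239]
eef_rot: [0.053, 0.999, -0.007, -0.002]
ft_force: [0.0, -0.1, -0.4]
opening: 0.0279
finger_force: 25.0
```

Request:
{"method": "apply_moves", "body": {
  "plan": "0.012 0.17 0 0 0 0 0;0.024 0.34 0 0 0 0 0;0.036 0.51 0 0 0 0 0;0.048 0.68 0 0 0 0 0;0.057 0.8 0 0 0 0 0;0.057 0.843 0 0 0 0 0;0.057 0.843 0 0 0 0 0;0.057 0.843 0 0 0 0 0"
}}

```text
time: 49.15
eef_pos: [0.5998, 0.0427, 0.125]
eef_rot: [0.055, 0.998, -0.008, -0.001]
ft_force: [-0.6, -0.1, -0.6]
opening: 0.0281
finger_force: 25.0
```

Run:
```python
from h import *
s=arm.observe();print(s['eef_pos'],s['opening'],go(pocket(6,.02)))
```

```text
[0.59979402 0.04265062 0.12498282] 0.028058128968954488 [ 0.008  0.004 -0.42 ]
```

Request:
{"method": "apply_moves", "body": {
  "plan": "0.004 0.004 -0.15 0 0 0 0;0.004 0.004 -0.3 0 0 0 0;0.004 0.004 -0.4 0 0 0 0;0.004 0.004 -0.422 0 0 0 0;0.004 0.004 -0.422 0 0 0 0;0.004 0.004 -0.422 0 0 0 0.48;0.004 0.004 -0.422 0 0 0 0.48;0.004 0.004 -0.422 0 0 0 0.48;0.004 0.004 -0.422 0 0 0 0.48;0.004 0.004 -0.3 0 0 0 0.48;0.004 0.004 -0.1 0 0 0 0.48;0.004 0.004 0.15 0 0 0 0.6"
}}

```text
time: 50.65
eef_pos: [0.6001, 0.0459, 0.1633]
eef_rot: [0.054, 0.999, -0.008, -0.002]
ft_force: [1.4, -0.0, 1.5]
opening: 0.0505
finger_force: 0.0
```

Run:
```python
from h import *
s=arm.observe();print(s['eef_pos'],s['opening'],s['ft_force'])
for o in find('wrist',.023): print(o)
print('scene');
for o in find('scene',.023): print(o)
print(pocket(6),go([.447,-.386,.15],s))
```

```text
[0.60006841 0.0459203  0.16326487] 0.05051995724130274 [ 1.40965596 -0.03532722  1.49126385]
(0.94, [0.5279, -0.0151])
(0.89, [0.6021, 0.0475])
(0.83, [0.5875, -0.0842])
(0.8, [0.5229, -0.0834])
(0.55, [0.595, -0.0204])
scene
(0.77, [0.4504, -0.3909])
(0.7, [0.5233, -0.0831])
(0.66, [0.3468, -0.4467])
(0.64, [0.4827, -0.4764])
(0.63, [0.5863, -0.0888])
(0.48, [0.367, -0.3679])
(0.47, [0.5323, -0.0189])
[0.6017155 0.0436885 0.038    ] [-0.612 -1.728 -0.053]
```

Pocket 6 is filled. The last one is at (0.447,-0.386).

Request:
{"method": "apply_moves", "body": {
  "plan": "-0.06 -0.18 0 0 0 0 0.6;-0.12 -0.36 0 0 0 0 0.6;-0.18 -0.54 0 0 0 0 0.6;-0.24 -0.7 0 0 0 0 0.6;-0.306 -0.864 0 0 0 0 0.6"
}}

```text
time: 51.48
eef_pos: [0.5228, -0.1709, 0.1608]
eef_rot: [0.053, 0.999, -0.007, -0.003]
ft_force: [-0.7, -0.7, -0.8]
opening: 0.0527
finger_force: 0.0
```

Request:
{"method": "apply_moves", "body": {
  "plan": "-0.06 -0.18 0 0 0 0 0.6;-0.12 -0.36 0 0 0 0 0.6;-0.18 -0.54 0 0 0 0 0.6;-0.24 -0.7 -0.05 0 0 0 0.6;-0.306 -0.864 -0.05 0 0 0 0.6;-0.306 -0.864 -0.05 0 0 0 0.6;-0.306 -0.864 -0.05 0 0 0 0.6"
}}

```text
time: 52.35
eef_pos: [0.4477, -0.3848, 0.1486]
eef_rot: [0.053, 0.999, -0.006, -0.002]
ft_force: [-0.2, 0.9, -0.8]
opening: 0.0526
finger_force: 0.0
```

Run:
```python
from h import *
s=arm.observe();print(s['eef_pos'],s['opening'],s['qpos'].round(2))
for o in find('wrist'): print(o,go(o[1]+[.009],s))
```

```text
[ 0.44772122 -0.3847869   0.14859767] 0.052644461360194156 [ 0.2   0.58  0.59  1.79 -0.39  0.89  2.42]
(0.92, [0.4766, -0.4701]) [ 0.116 -0.341 -0.558]
(0.72, [0.4485, -0.3848]) [ 0.003 -0.    -0.558]
(0.72, [0.3408, -0.4393]) [-0.428 -0.218 -0.558]
```

Request:
{"method": "apply_moves", "body": {
  "plan": "0 -0.003 -0.2 0 0 0 0.6;0 -0.003 -0.4 0 0 0 0.6;0 -0.003 -0.56 0 0 0 0.6;0 -0.003 -0.56 0 0 0 0.6;0 -0.003 -0.56 0 0 0 0.6;0 -0.003 -0.56 0 0 0 0;0 -0.003 -0.56 0 0 0 0;0 -0.003 -0.56 0 0 0 0;0 -0.003 -0.56 0 0 0 0;0 -0.003 -0.56 0 0 0 0;0 -0.003 -0.56 0 0 0 0"
}}

```text
time: 53.82
eef_pos: [0.4487, -0.3872, 0.011]
eef_rot: [0.054, 0.999, -0.007, -0.001]
ft_force: [-0.7, 1.2, 7.0]
opening: 0.0279
finger_force: 25.0
```

Request:
{"method": "apply_moves", "body": {
  "plan": "0 0 0.05 0 0 0 0;0 0 0.1 0 0 0 0;0 0 0.2 0 0 0 0;0 0 0.35 0 0 0 0;0 0 0.46 0 0 0 0;0 0 0.46 0 0 0 0"
}}

```text
time: 54.58
eef_pos: [0.4492, -0.388, 0.1276]
eef_rot: [0.054, 0.999, -0.008, 0.001]
ft_force: [0.5, 0.4, -0.4]
opening: 0.028
finger_force: 25.0
```

Run:
```python
from h import *
s=arm.observe();print(s['eef_pos'],s['opening'],s['finger_force'],go(pocket(3,.12)))
```

```text
[ 0.44919284 -0.38802258  0.12759927] 0.027975081504600794 24.993311762809753 [ 0.348  1.754 -0.03 ]
```

Request:
{"method": "apply_moves", "body": {
  "plan": "0.035 0.17 0 0 0 0 0;0.07 0.34 0 0 0 0 0;0.105 0.51 0 0 0 0 0;0.14 0.68 0 0 0 0 0;0.174 0.877 0 0 0 0 0"
}}

```text
time: 55.2
eef_pos: [0.4911, -0.1664, 0.1244]
eef_rot: [0.054, 0.999, -0.007, -0.002]
ft_force: [1.0, 1.6, -0.8]
opening: 0.0282
finger_force: 25.0
```

Request:
{"method": "apply_moves", "body": {
  "plan": "0.035 0.17 0 0 0 0 0;0.07 0.34 0 0 0 0 0;0.105 0.51 0 0 0 0 0;0.14 0.68 0 0 0 0 0;0.174 0.8 0 0 0 0 0;0.174 0.877 0 0 0 0 0;0.174 0.877 0 0 0 0 0;0.174 0.877 0 0 0 0 0"
}}

```text
time: 56.2
eef_pos: [0.5345, 0.0498, 0.125]
eef_rot: [0.055, 0.998, -0.008, -0.002]
ft_force: [0.7, 0.4, -1.1]
opening: 0.0278
finger_force: 25.0
```

Run:
```python
from h import *
s=arm.observe();print(s['eef_pos'],s['opening'],go(pocket(3,.02)))
```

```text
[0.5345194  0.04982294 0.1249582 ] 0.02778908338992201 [ 0.006  0.003 -0.42 ]
```

Request:
{"method": "apply_moves", "body": {
  "plan": "0.004 0.004 -0.15 0 0 0 0;0.004 0.004 -0.3 0 0 0 0;0.004 0.004 -0.4 0 0 0 0;0.004 0.004 -0.422 0 0 0 0;0.004 0.004 -0.422 0 0 0 0;0.004 0.004 -0.422 0 0 0 0.48;0.004 0.004 -0.422 0 0 0 0.48;0.004 0.004 -0.422 0 0 0 0.48;0.004 0.004 -0.422 0 0 0 0.48;0.004 0.004 -0.3 0 0 0 0.48;0.004 0.004 -0.1 0 0 0 0.48;0.004 0.004 0.15 0 0 0 0.6"
}}

```text
time: 57.7
eef_pos: [0.5351, 0.0526, 0.1634]
eef_rot: [0.054, 0.999, -0.008, -0.002]
ft_force: [0.6, 0.9, 0.8]
opening: 0.0506
finger_force: 0.0
```

Request:
{"method": "apply_moves", "body": {
  "plan": "-0.1 -0.1 0.25 0 0 0 0.6;-0.2 -0.2 0.5 0 0 0 0.7;-0.2 -0.34 0.5 0 0 0 0.8;-0.2 -0.34 0.5 0 0 0 0.8;-0.2 -0.34 0.5 0 0 0 0.8"
}}

```text
time: 58.32
eef_pos: [0.4858, -0.0317, 0.2872]
eef_rot: [0.053, 0.999, -0.007, -0.002]
ft_force: [0.5, 0.2, 0.1]
opening: 0.0705
finger_force: 0.0
```

Run:
```python
from h import *
s=arm.observe();print(s['eef_pos'],s['opening'],s['ft_force'])
for o in find('wrist',.023): print(o)
print('top')
for o in find('top',.023): print(o)
print([pocket(i)[:2].round(4).tolist() for i in range(1,7)])
a=cap('wrist');b=cap('scene')
cv2.imwrite('pics/m11.png',np.hstack([cv2.resize(a[:,:,::-1],(400,300)),cv2.resize(b[150:330,230:470,::-1],(400,300),interpolation=2)]))
```

```text
[ 0.48582861 -0.03170953  0.28719928] 0.07051571167372243 [0.50665849 0.23961888 0.05488332]
(0.96, [0.5258, -0.0809])
(0.77, [0.5889, -0.0842])
(0.7, [0.6028, 0.0472])
(0.64, [0.5379, 0.0557])
(0.57, [0.5277, -0.0139])
(0.56, [0.5961, -0.0185])
(0.56, [0.3603, -0.3455])
top
(0.72, [0.477, -0.4749])
(0.67, [0.3427, -0.4385])
(0.63, [0.5852, -0.0827])
(0.61, [0.361, -0.3587])
(0.54, [0.5973, 0.0428])
[[0.5223, -0.0807], [0.5292, -0.0151], [0.5361, 0.0506], [0.5879, -0.0876], [0.5948, -0.0219], [0.6017, 0.0437]]
```

View pics/m11.png

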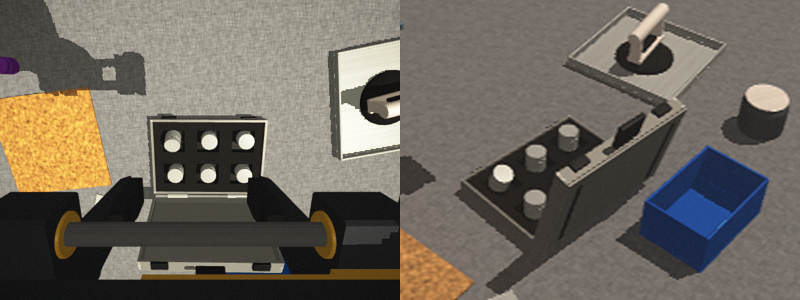

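All six standoffs stand in their pockets and the cork pad is empty. The lifter is upright in the tray, with tin and bin untouched. Now I grip the lip to close.

Request:
{"method": "apply_moves", "body": {
  "plan": "0.22 -0.003 0 0 0 0 0.85;0.44 -0.006 0 0 0 0 0.85;0.66 -0.01 0 0 0 0 0.85;0.873 -0.012 0 0 0 0 0.85;0.873 -0.012 0 0 0 0 0.85;0.873 -0.012 -0.2 0 0 0 0.85;0.873 -0.012 -0.35 0 0 0 0.85;0.873 -0.012 -0.469 0 0 0 0.85;0.873 -0.012 -0.469 0 0 0 0.85"
}}

```text
time: 59.75
eef_pos: [0.7019, -0.0347, 0.168]
eef_rot: [0.054, 0.999, -0.007, -0.004]
ft_force: [-0.3, 0.3, 0.1]
opening: 0.0749
finger_force: 0.0
```

Request:
{"method": "apply_moves", "body": {
  "plan": "0 0 0 0 0 0 0;0 0 0 0 0 0 0;0 0 0 0 0 0 0;0 0 0 0 0 0 0;0 0 0 0 0 0 0;0 0 0 0 0 0 0;0 0 0 0 0 0 0"
}}

```text
time: 60.62
eef_pos: [0.7043, -0.0357, 0.1703]
eef_rot: [0.054, 0.999, -0.007, -0.001]
ft_force: [1.4, -0.1, 0.1]
opening: 0.0069
finger_force: 1.0
```

The fingers missed the lip. I estimate the lid angle from the scene picture: lip tip about (375,219), lid front corners about (322,258) and (401,210).

Run:
```python
from h import *
s=arm.observe();print(s['opening'],s['finger_force'],s['eef_pos'])
S=campose('scene');H=C+.075*X+[0,0,.023]
def lp(a,x,y,z):
    c,sn=np.cos(a),np.sin(a);return H+X*(x*c+z*sn)+Y*y+np.array([0,0,1])*(-x*sn+z*c)
for d in (80,85,90,95,100,107,114):
    a=np.radians(d)
    print(d,'tip',proj(S,lp(a,-.186,-.022,.008)).round(0),proj(S,lp(a,-.186,.022,.016)).round(0),'corn',proj(S,lp(a,-.15,-.108,0)).round(0),proj(S,lp(a,-.15,.108,.024)).round(0),'grip',lp(a,-.174,0,.012).round(3))
im=cv2.imread('pics/m11.png')
# dark lip region in the scene half
g=cv2.cvtColor(im[90:175,590:690],cv2.COLOR_BGR2GRAY)
m=(g<35).astype(np.uint8);n,l,st,ce=cv2.connectedComponentsWithStats(m)
for i in range(1,n):
    if st[i,4]>60: x,y,w,h,A=st[i];print('dark',[(x+190)*.6+230,(y+90)*.6+150,(x+w+190)*.6+230,(y+h+90)*.6+150],A)
```

```text
0.006927071551846996 1.0186814109329134 [ 0.70433592 -0.03571462  0.1703194 ]
80 tip [334. 204.] [351. 197.] corn [302. 236.] [382. 196.] grip [ 0.618 -0.024  0.196]
85 tip [339. 207.] [357. 200.] corn [306. 238.] [386. 199.] grip [ 0.633 -0.026  0.197]
90 tip [345. 211.] [363. 204.] corn [311. 242.] [391. 202.] grip [ 0.649 -0.028  0.197]
95 tip [351. 215.] [369. 208.] corn [315. 245.] [395. 206.] grip [ 0.664 -0.029  0.195]
100 tip [357. 220.] [374. 213.] corn [320. 249.] [400. 210.] grip [ 0.678 -0.031  0.192]
107 tip [365. 228.] [382. 221.] corn [326. 255.] [405. 216.] grip [ 0.699 -0.033  0.186]
114 tip [372. 237.] [389. 230.] corn [332. 262.] [411. 223.] grip [ 0.718 -0.035  0.177]
dark [np.float64(357.8), np.float64(220.2), np.float64(376.4), np.float64(239.39999999999998)] 349
dark [np.float64(344.0), np.float64(230.39999999999998), np.float64(351.2), np.float64(240.0)] 61
dark [np.float64(378.2), np.float64(232.8), np.float64(390.2), np.float64(255.0)] 64
```

The lid stands at about 103°, so the grip point was 17 mm nearer than I assumed. The shut fingers are now just behind the lip, so I push the lid closed along its arc.

Request:
{"method": "apply_moves", "body": {
  "plan": "0 0 0 0 0 0 0;0 0.01 0.02 0 0 0 0;-0.052 0.015 0.04 0 0 0 0;-0.171 0.027 0.059 0 0 0 0;-0.293 0.04 0.06 0 0 0 0;-0.414 0.053 0.042 0 0 0 0;-0.531 0.065 0.004 0 0 0 0;-0.64 0.076 -0.052 0 0 0 0;-0.737 0.086 -0.123 0 0 0 0;-0.821 0.095 -0.21 0 0 0 0;-0.821 0.095 -0.21 0 0 0 0"
}}

```text
time: 62.0
eef_pos: [0.4959, -0.0112, 0.1172]
eef_rot: [0.053, 0.999, -0.007, -0.003]
ft_force: [-0.6, -0.9, 0.1]
opening: 0.0004
finger_force: 0.0
```

Run:
```python
from h import *
s=arm.observe();print(s['opening'],s['ft_force'],s['eef_pos'])
cap('scene');S=campose('scene')
for o in imaging.outline_of('scene','lid')[:2]:
    print(o['p'],o['extent'])
H=C+.075*X+[0,0,.023]
def lp(a,x,y,z):
    c,sn=np.cos(a),np.sin(a);return H+X*(x*c+z*sn)+Y*y+np.array([0,0,1])*(-x*sn+z*c)
for d in (0,20,25,30,35,40,103):
    a=np.radians(d);q=np.array([proj(S,lp(a,x,y,z)) for x in(-.15,0) for y in(-.108,.108) for z in (0,.024)]+[proj(S,lp(a,-.186,y,.012)) for y in (-.022,.022)]);print(d,q.min(0).round(),q.max(0).round())
```

```text
0.00040384488125493257 [-0.61677121 -0.88876602  0.1457182 ] [ 0.49592666 -0.01117736  0.1171579 ]
0.61 [271.7, 192.6, 375.9, 295.9]
0 [266. 210.] [376. 292.]
20 [268. 197.] [379. 292.]
25 [269. 195.] [379. 292.]
30 [271. 193.] [380. 292.]
35 [272. 191.] [380. 292.]
40 [275. 190.] [381. 292.]
103 [310. 206.] [402. 300.]
```

The lid has followed to about 30°. Continuing down.

Request:
{"method": "apply_moves", "body": {
  "plan": "-0.03 0.004 -0.05 0 0 0 0;-0.067 0.008 -0.098 0 0 0 0;-0.095 0.01 -0.15 0 0 0 0;-0.115 0.013 -0.204 0 0 0 0;-0.13 0.015 -0.26 0 0 0 0;-0.142 0.016 -0.31 0 0 0 0;-0.142 0.016 -0.325 0 0 0 0;-0.142 0.016 -0.33 0 0 0 0;-0.142 0.016 -0.33 0 0 0 0"
}}

```text
time: 63.22
eef_pos: [0.4641, -0.0077, 0.0355]
eef_rot: [0.054, 0.999, -0.007, -0.001]
ft_force: [0.3, 0.0, 0.2]
opening: 0.0005
finger_force: 0.0
```

Request:
{"method": "apply_moves", "body": {
  "plan": "0 0 0.2 0 0 0 0;0 0 0.5 0 0 0 0;0 0 0.9 0 0 0 0;0 0 0.9 0 0 0 0"
}}

```text
time: 63.72
eef_pos: [0.464, -0.0078, 0.263]
eef_rot: [0.054, 0.999, -0.007, -0.0]
ft_force: [1.0, 1.3, -0.9]
opening: 0.0006
finger_force: 0.0
```

```bash
cat > lid.py <<'E'
from h import *
H=C+.075*X+[0,0,.023]
def lp(a,x,y,z):
    c,sn=np.cos(a),np.sin(a);return H+X*(x*c+z*sn)+Y*y+np.array([0,0,1])*(-x*sn+z*c)
s=arm.observe();print(s['eef_pos'],s['ft_force'])
for n in ('wrist','scene'):
    cap(n,'z_%s.png'%n);P=campose(n,s)
    for o in imaging.outline_of(n,'lid')[:2]: print(n,round(o['p'],2),np.round(o['extent']))
    for d in (0,4,8,15,25):
        a=np.radians(d);q=np.array([proj(P,lp(a,x,y,z)) for x in(-.15,0) for y in(-.108,.108) for z in (0,.024)]+[proj(P,lp(a,-.186,y,z)) for y in (-.022,.022) for z in(.008,.016)]);print(d,q.min(0).round(),q.max(0).round(),'lip front',q[-4:].round().tolist())
im=cv2.imread('pics/z_wrist.png');g=cv2.cvtColor(im,cv2.COLOR_BGR2GRAY)
print('col316',[(v,int(g[v,316])) for v in range(150,300,4)])
print('row230',[(u,int(g[230,u])) for u in range(170,460,6)])
E
python3 lid.py
```

```text
[ 0.46402876 -0.00784261  0.26298729] [ 0.95383926  1.26581921 -0.89937159]
wrist 0.96 [210. 191. 423. 325.]
wrist 0.57 [330. 395. 339. 437.]
0 [211. 183.] [418. 346.] lip front [[293.0, 183.0], [293.0, 184.0], [335.0, 183.0], [335.0, 184.0]]
4 [208. 186.] [421. 348.] lip front [[293.0, 186.0], [292.0, 187.0], [336.0, 186.0], [336.0, 187.0]]
8 [205. 190.] [423. 349.] lip front [[292.0, 190.0], [291.0, 192.0], [336.0, 190.0], [337.0, 192.0]]
15 [201. 199.] [428. 351.] lip front [[290.0, 199.0], [290.0, 203.0], [337.0, 199.0], [338.0, 203.0]]
25 [195. 220.] [434. 353.] lip front [[288.0, 220.0], [288.0, 226.0], [339.0, 220.0], [339.0, 226.0]]
scene 0.86 [266. 211. 375. 298.]
0 [266. 210.] [376. 292.] lip front [[284.0, 230.0], [284.0, 228.0], [297.0, 222.0], [297.0, 220.0]]
4 [266. 207.] [377. 292.] lip front [[284.0, 226.0], [284.0, 224.0], [298.0, 219.0], [298.0, 216.0]]
8 [266. 204.] [377. 292.] lip front [[285.0, 223.0], [285.0, 221.0], [298.0, 215.0], [298.0, 213.0]]
15 [267. 200.] [378. 292.] lip front [[286.0, 217.0], [286.0, 215.0], [300.0, 209.0], [300.0, 207.0]]
25 [269. 195.
[... 433 characters left out ...]
, (266, 187), (270, 186), (274, 182), (278, 184), (282, 190), (286, 10), (290, 18), (294, 14), (298, 20)]
row230 [(170, 152), (176, 148), (182, 158), (188, 158), (194, 158), (200, 106), (206, 73), (212, 166), (218, 172), (224, 173), (230, 169), (236, 175), (242, 172), (248, 172), (254, 179), (260, 179), (266, 179), (272, 179), (278, 181), (284, 184), (290, 185), (296, 188), (302, 187), (308, 187), (314, 186), (320, 191), (326, 190), (332, 187), (338, 193), (344, 193), (350, 194), (356, 197), (362, 193), (368, 198), (374, 198), (380, 203), (386, 203), (392, 205), (398, 204), (404, 204), (410, 208), (416, 206), (422, 176), (428, 145), (434, 158), (440, 147), (446, 169), (452, 146), (458, 156)]
```

The scene's top edge (211 vs 210) says the lid is within about 1° of shut, while the wrist view leaves 0–4°. I press the lip down lightly until there is a contact force.

Request:
{"method": "apply_moves", "body": {
  "plan": "0 0 -0.3 0 0 0 0;0 0 -0.55 0 0 0 0;0 0 -0.75 0 0 0 0;0 0 -0.88 0 0 0 0;0 0 -0.91 0 0 0 0;0 0 -0.92 0 0 0 0;0 0 -0.92 0 0 0 0"
}}

```text
time: 64.8
eef_pos: [0.4644, -0.0076, 0.0312]
eef_rot: [0.054, 0.999, -0.007, -0.0]
ft_force: [-0.5, -1.0, 0.3]
opening: 0.0
finger_force: 0.0
```

Request:
{"method": "apply_moves", "body": {
  "plan": "0 0 -0.01 0 0 0 0;0 0 -0.02 0 0 0 0;0 0 -0.02 0 0 0 0"
}}

```text
time: 65.18
eef_pos: [0.4637, -0.0075, 0.0254]
eef_rot: [0.053, 0.999, -0.007, -0.001]
ft_force: [-0.1, 0.3, 0.2]
opening: 0.0003
finger_force: 0.2
```

Request:
{"method": "apply_moves", "body": {
  "plan": "0 0 -0.008 0 0 0 0;0 0 -0.016 0 0 0 0;0 0 -0.016 0 0 0 0"
}}

```text
time: 65.55
eef_pos: [0.4634, -0.0075, 0.0215]
eef_rot: [0.054, 0.999, -0.007, -0.002]
ft_force: [-2.3, 1.5, 7.3]
opening: 0.0008
finger_force: 4.0
```

```bash
python3 -c "
from h import *
s=arm.observe();print(arm.grip_depth,s['ft_force'],s['ft_torque'],s['eef_pos'])"; python3 lid.py | grep -E '^(scene|wrist)'
```

```text
0.0187 [-2.34390854  1.53481169  7.28220571] [ 0.2852936   0.45003428 -0.0189262 ] [ 0.46338873 -0.00745678  0.02150577]
scene 0.74 [266. 211. 374. 294.]
```

Request:
{"method": "apply_moves", "body": {
  "plan": "0 0 -0.005 0 0 0 0;0 0 -0.01 0 0 0 0;0 0 -0.01 0 0 0 0"
}}

```text
time: 66.12
eef_pos: [0.4633, -0.0074, 0.0199]
eef_rot: [0.054, 0.999, -0.006, -0.002]
ft_force: [-6.4, 1.0, 25.1]
opening: 0.0006
finger_force: 12.6
```

There is a hard stop (25 N), so the lid is fully shut. Letting go and checking.

Request:
{"method": "apply_moves", "body": {
  "plan": "0 0 0.1 0 0 0 0;0 0 0.3 0 0 0 0;0 0 0.6 0 0 0 0;0 0 0.97 0 0 0 0;0 0 0.97 0 0 0 0;0 0 0.97 0 0 0 0"
}}

```text
time: 66.88
eef_pos: [0.4654, -0.0074, 0.2638]
eef_rot: [0.053, 0.999, -0.006, 0.001]
ft_force: [-0.0, 0.5, -0.6]
opening: 0.0005
finger_force: 0.0
```

```bash
python3 lid.py | grep -vE '^(8|15|25) '
python3 - <<'E'
from h import *
P=campose('top');cap('top')
for t,z in [('lifter',.04),('putty_tin',.06),('parts_bin',.065),('putty_knife',.01)]:
    for o in imaging.outline_of('top',t)[:1]:
        v,u=np.nonzero(o['pixels']);r=cv2.minAreaRect(np.c_[u,v].astype(np.float32));print(t,round(o['p'],2),np.round(o['extent']),unproj(P,*r[0],z).round(3))
E
```

```text
[ 0.46544138 -0.00744802  0.26375413] [-0.00566748  0.52217039 -0.62557753]
wrist 0.88 [211. 186. 416. 302.]
0 [210. 181.] [417. 344.] lip front [[292.0, 181.0], [292.0, 182.0], [334.0, 181.0], [334.0, 182.0]]
4 [207. 183.] [420. 345.] lip front [[292.0, 184.0], [291.0, 185.0], [335.0, 183.0], [335.0, 185.0]]
scene 0.81 [265. 211. 375. 295.]
scene 0.46 [264. 211. 375. 301.]
0 [266. 210.] [376. 292.] lip front [[284.0, 230.0], [284.0, 228.0], [297.0, 222.0], [297.0, 220.0]]
4 [266. 207.] [377. 292.] lip front [[284.0, 226.0], [284.0, 224.0], [298.0, 219.0], [298.0, 216.0]]
col316 [(150, 144), (154, 153), (158, 156), (162, 154), (166, 153), (170, 152), (174, 103), (178, 106), (182, 73), (186, 34), (190, 42), (194, 47), (198, 50), (202, 46), (206, 47), (210, 45), (214, 44), (218, 35), (222, 178), (226, 191), (230, 190), (234, 193), (238, 190), (242, 191), (246, 192), (250, 191), (254, 194), (258, 192), (262, 192), (266, 190), (270, 191), (274, 192), (278, 191), (282, 195), (286, 16), (290, 19), (294, 11), (298, 15)]
row230 [(170, 165), (176, 161), (182, 153), (188, 163), (194, 152), (200, 156), (206, 69), (212, 174), (218, 170), (224, 165), (230, 168), (236, 171), (242, 174), (248, 174), (254, 174), (260, 178), (266, 181), (272, 179), (278, 181), (284, 185), (290, 186), (296, 185), (302, 188), (308, 189), (314, 190), (320, 191), (326, 193), (332, 196), (338, 194), (344, 199), (350, 202), (356, 200), (362, 202), (368, 204), (374, 203), (380, 209), (386, 205), (392, 208), (398, 208), (404, 214), (410, 212), (416, 206), (422, 156), (428, 138), (434, 161), (440, 143), (446, 157), (452, 152), (458, 153)]
lifter 0.79 [118. 262. 180. 306.] [0.48  0.319 0.04 ]
putty_tin 0.93 [145. 158. 185. 192.] [0.721 0.289 0.06 ]
parts_bin 0.66 [234. 128. 305. 181.] [0.762 0.058 0.065]
putty_knife 0.7 [389. 128. 435. 218.] [ 0.73  -0.271  0.01 ]
```

The lid dropped about 2° and now matches the shut position (width 211–416 vs 210–417 predicted). The tin, bin and knife are where they were at the start, and the gripper is clear of everything.

```bash
python3 -c "
from h import *
print(close_job())"
```

```text
the job is handed in; nothing more can be done
None
```

I handed the job in with the lifter cup down in the tray (after I once dropped it onto the tray's edge and re-gripped it), all five loose standoffs in the case's empty pockets and the lid pressed shut and let go; the tin, bin and knife have not moved.

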